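# Tip the paschal nails from their flip-end tin into the tray and stow the tray

## Task

Set out the five paschal nails for the vigil: pick up the flip-end tin, rest its open-end lip lightly on the rim of the handled wooden tray so the mouth is over the dish, and tip it there just far enough (never upending it) that the flap swings open and all five nails slide right into the dish and lie flat there, none propped on the rim. Stand the tin level on the bench again, then slide the tray by its handle, without lifting it, until its dish is right under the low shelf and only the handle sticks out at the front, keeping the hand and the load clear of the shelf. Leave everything else where it is.

Things in the scene. Friction and masses are not known exactly. Their poses are not given: they have to be found in the camera images.
- tin_mid (a point): Centre of the flip-end tin, a plain steel box 120 mm long (x) x 63 wide (y) x 42 high (z), 3 mm walls, standing flat, about 0.25 kg plus five 0.04 kg nails loose inside. Own x points from the mouth to the closed tail, z up. The whole -x end is the mouth, covered only by the flap; no sill. The plain sides can be pinched across the 63 mm anywhere along the length.
- tin_lip (a point): Middle of the tin's lip, the lower edge of its mouth end: 60 mm from the tin's centre along its own -x and 21 mm below. Axes as tin_mid. The nails begin to slide on the tin's floor at a nose-down tilt of roughly 11 to 17 degrees (polished brass, friction varies) and run out by 35 to 50 if the lip is high enough over the dish floor.
- flap (a joint): Free-swinging steel flap over the tin's mouth, 61 x 37 mm, hinged along the mouth's top edge. 0 rad = shut (it hangs shut when the tin is level); grows to 1.9 as it swings outward. When the tin is tipped it hangs plumb and needs some 35 mm below its hinge, so it can catch if the lip is deep in the dish: keep the lip about 5 to 20 mm inside the rim.
- tray_dish (a point): Centre of the dish floor (4 mm above the bench) of a low loose oak tray, 0.45 kg, lacquered. Dish 120 mm (x) x 140 mm (y) outside, walls 6 mm, rim 40 mm above the bench all round. The handle points along its own -x, z up. It starts with the handle roughly towards the robot's left (+y); its own +x points to the shelf and own +y away from the robot.
- tray_handle (a point): Grip point on the tray's handle, 118 mm from the dish centre along the tray's own -x (58 mm outside the dish wall), 22 mm above the bench. The handle is a straight bar 85 mm long (x), 16 mm wide (y), 14 mm thick (15 to 29 mm above the bench), free underneath. Axes as tray_dish.
- shelf_front (a point): Middle of the front lower edge of a fixed low wooden shelf: board 200 mm deep (x) x 380 wide (y) x 18 thick on four 24 mm square corner legs (324 mm clear between the front legs), underside 78 mm above the bench, with a thin rail along the back down to 64 mm. Own x points in under the shelf, z up. Small things stand on it.
- nail1_mid (a point): Middle of one of five alike square brass nails, 62 mm long along its own x (shaft 7 mm square, 11 mm square head at +x); at the start it lies inside the tin, point to the mouth, out of sight.
- nail2_mid (a point): Middle of one of five alike square brass nails, 62 mm long along its own x (shaft 7 mm square, 11 mm square head at +x); at the start it lies inside the tin, point to the mouth, out of sight.
- nail3_mid (a point): Middle of one of five alike square brass nails, 62 mm long along its own x (shaft 7 mm square, 11 mm square head at +x); at the start it lies inside the tin, point to the mouth, out of sight.
- nail4_mid (a point): Middle of one of five alike square brass nails, 62 mm long along its own x (shaft 7 mm square, 11 mm square head at +x); at the start it lies inside the tin, point to the mouth, out of sight.
- nail5_mid (a point): Middle of one of five alike square brass nails, 62 mm long along its own x (shaft 7 mm square, 11 mm square head at +x); at the start it lies inside the tin, point to the mouth, out of sight.
- bell: Bystander: small brass hand bell, 64 mm across, 83 mm tall, on top of the shelf. Origin at its underside.
- cruet: Bystander: stoppered glass cruet, 64 mm across, 100 mm tall, on top of the shelf. Origin at its underside.
- saucer: Bystander: white ceramic saucer, 120 mm across, 22 mm high, on the bench. Origin at its underside.
- paten: Bystander: silver paten, 140 mm across, 12 mm high, on the bench. Origin at its underside.
- aspergillum: Bystander: aspergillum (wooden rod with pierced brass ball), 190 mm long along its own x, ball 42 mm, lying on the bench. Origin below its middle.
- cross: Bystander: small plain brass cross on a round foot, 84 mm across, 163 mm tall. Origin at its underside.
- candlestick: Bystander: low brass candlestick, 90 mm across, 108 mm tall. Origin at its underside.
Things that resemble listed ones, but are neither listed nor needed, are in the scene too. What is shaped like the part that bears tray_dish but orange or purple is not meant.

How it is judged (in metres and radians):
On the way, in this order (a step that is already met when the one before it is completed fails the run):
1. the tin's lip is inside the dish's outline and the tin rests on the tray, all five nails still in the tin (contact force between tin and tray above 0.3 N and x of tin_lip in the frame of tray_dish between -0.06 and 0.06 m and y of tin_lip in the frame of tray_dish between -0.07 and 0.07 m and distance between each of nail1_mid, nail2_mid, nail3_mid, nail4_mid, nail5_mid and tin_mid below 0.06 m), for 0.15 s.
2. all five nails lie flat in the dish (within 0.3 rad of level) (x of nail1_mid in the frame of tray_dish between -0.056 and 0.056 m and y of nail1_mid in the frame of tray_dish between -0.066 and 0.066 m and z of nail1_mid in the frame of tray_dish between 0 and 0.036 m and angle between nail1_mid's own x axis and vertical between 1.27 and 1.87 rad and x of nail2_mid in the frame of tray_dish between -0.056 and 0.056 m and y of nail2_mid in the frame of tray_dish between -0.066 and 0.066 m and z of nail2_mid in the frame of tray_dish between 0 and 0.036 m and angle between nail2_mid's own x axis and vertical between 1.27 and 1.87 rad and x of nail3_mid in the frame of tray_dish between -0.056 and 0.056 m and y of nail3_mid in the frame of tray_dish between -0.066 and 0.066 m and z of nail3_mid in the frame of tray_dish between 0 and 0.036 m and angle between nail3_mid's own x axis and vertical between 1.27 and 1.87 rad and x of nail4_mid in the frame of tray_dish between -0.056 and 0.056 m and y of nail4_mid in the frame of tray_dish between -0.066 and 0.066 m and z of nail4_mid in the frame of tray_dish between 0 and 0.036 m and angle between nail4_mid's own x axis and vertical between 1.27 and 1.87 rad and x of nail5_mid in the frame of tray_dish between -0.056 and 0.056 m and y of nail5_mid in the frame of tray_dish between -0.066 and 0.066 m and z of nail5_mid in the frame of tray_dish between 0 and 0.036 m and angle between nail5_mid's own x axis and vertical between 1.27 and 1.87 rad), for 0.2 s.
At the end, for the whole second after the job is handed in: Five nails at rest, flat (within 0.3 rad) in the dish, middles inside its walls and below its rim; tray flat on the bench, dish centre 50 to 150 mm in from the shelf's front edge, within 120 mm of its middle; tin level on the bench (under 0.08 rad), flap shut (under 0.2 rad), at rest (all of step 2 and linear speed of each of nail1, nail2, nail3, nail4, nail5 below 0.03 m/s and x of tray_dish in the frame of shelf_front between 0.05 and 0.15 m and y of tray_dish in the frame of shelf_front between -0.12 and 0.12 m and angle between tray_dish's own z axis and vertical below 0.05 rad and height (world z) of tray_dish below 0.009 m and linear speed of each of tray, tin below 0.02 m/s and angle between tin_mid's own z axis and vertical below 0.08 rad and height (world z) of tin_mid between 0.016 and 0.026 m and value of joint flap below 0.2 rad); the robot touches nothing.
It fails at once if the tin is upended (tilted past 1.2 rad, about 70 degrees), or tipped over 0.5 rad with its lip more than 80 mm above the bench before all the nails are in the dish (angle between tin_mid's own z axis and vertical above 1.2 rad or (angle between tin_mid's own z axis and vertical above 0.5 rad and height (world z) of tin_lip above 0.08 m and not ((x of nail1_mid in the frame of tray_dish between -0.056 and 0.056 m and y of nail1_mid in the frame of tray_dish between -0.066 and 0.066 m and z of nail1_mid in the frame of tray_dish between 0 and 0.036 m and angle between nail1_mid's own x axis and vertical between 1.27 and 1.87 rad) and (x of nail2_mid in the frame of tray_dish between -0.056 and 0.056 m and y of nail2_mid in the frame of tray_dish between -0.066 and 0.066 m and z of nail2_mid in the frame of tray_dish between 0 and 0.036 m and angle between nail2_mid's own x axis and vertical between 1.27 and 1.87 rad) and (x of nail3_mid in the frame of tray_dish between -0.056 and 0.056 m and y of nail3_mid in the frame of tray_dish between -0.066 and 0.066 m and z of nail3_mid in the frame of tray_dish between 0 and 0.036 m and angle between nail3_mid's own x axis and vertical between 1.27 and 1.87 rad) and (x of nail4_mid in the frame of tray_dish between -0.056 and 0.056 m and y of nail4_mid in the frame of tray_dish between -0.066 and 0.066 m and z of nail4_mid in the frame of tray_dish between 0 and 0.036 m and angle between nail4_mid's own x axis and vertical between 1.27 and 1.87 rad) and (x of nail5_mid in the frame of tray_dish between -0.056 and 0.056 m and y of nail5_mid in the frame of tray_dish between -0.066 and 0.066 m and z of nail5_mid in the frame of tray_dish between 0 and 0.036 m and angle between nail5_mid's own x axis and vertical between 1.27 and 1.87 rad)))).
It fails at once if the tin is pressed on the tray with more than 30 N (contact force between tin and tray above 30 N).
It fails at once if the tray is lifted (more than 15 mm) (height (world z) of tray_dish above 0.019 m).
It fails at once if the tray, a nail, the tin or the robot strikes the shelf (over 3 N) (contact force between any of tray, tin, the arm, the fingers, nail1, nail2, nail3, nail4, nail5 and shelf above 3 N).
It fails at once if a bystander is moved by more than 25 mm (distance of any of bell, cruet, saucer, paten, aspergillum, cross, candlestick from where it was at the start of the episode above 0.025 m).
It also fails if it takes over 67 s, if anything falls off the work surface, if the arm or the gripper's body presses on something with over 40 N, if the wrist force passes 120 N, or if a joint passes its speed limit or range.

## Robot

A 6-joint arm with a two-finger parallel gripper is mounted at the origin on the work surface. World frame = base frame: x ahead of the robot, y to its left, z up, the work surface at z = 0. Lengths are in mm, angles in degrees, forces in N, time in s.
With the tool pointing down it reaches from about 350 to 850 mm from the base axis. Payload 8.1 kg.
Tool frame: the origin (TCP) lies midway between the tips of the shut fingers; the grasp point (between the pads) lies 19 mm behind it; z points along the fingers, y is the direction in which the jaws open and shut (so a half turn about z gives the same grasp; the last joint's range is limited). The gripper opens to 85 mm and grips with 20 to 120 N. Pads are 22 mm wide; open, the fingers measure 114 mm over their backs; the gripper's body (76 mm by 85 mm) begins 54 mm behind the grasp point. The pads swing forward as they close: fully open they stand 13 mm farther back than shut.
Start: joints at [-4.893, 7.471, 85.268, -0, 87.261, -4.893], TCP at [600.004, 0.022, 231.292] pointing down, gripper open.
Joint ranges: [-169.43, 169.43], [-51.17, 129.36], [1.28, 143.12], [-76.62, 256.62], [0, 156.53], [-152.29, 152.29]. Speed limits (degrees/s): [136.94, 136.94, 159.86, 180, 180, 180].

## Interface

Orientations are given as [roll, pitch, yaw] about the fixed x, y, z axes, in that order (R = Rz(yaw) Ry(pitch) Rx(roll)).
In Python, from bench import r gives the robot as it stands.
- The arm moves only by the tool carry_out, never from a script. Its argument "increments" is a list of rows, each a list of 3 entries, a list of its own where there are three numbers: the shift along the tool's x, y, z in m, then the turn, a rotation vector about the tool's x, y, z in rad, then the closure, from 0 (fully open) to 1 (shut). A call has 1 to 12 rows; each row shifts and turns the pose as measured when the row begins, along the tool's axes as they then stand; what a row does not reach is not made up. A row lasts 1/10 s, in which the tool goes at most 50 mm and 8.59 degrees, less where a joint would pass 70% of its speed; a pose out of reach is approached as far as the arm can. A call with a gripper value outside its range is refused whole. The fingers move at their own pace and stop on an object; "newtons" is the grip in N (left out, the last holds). Time passes only in rows, so rows that do not move let the fingers close. It gives the time, the measured TCP pose, the force and the opening at its end, in the units of the state.
- r.sense(): the state, without advancing time (a new reading comes with each control period).
- r.snapshot(name): name is "scene" or "side" or "wrist"; returns a dict with "image" (384x512x3 uint8, blue, green, red), "vertical_fov" (degrees; the focal length in pixels is half the picture's height over the tangent of half this angle, whatever the lens; pixels are square), "cx", "cy" (the principal point, pixels), "rvec" (rotation vector, rad) and "tvec" (3), from world to camera coordinates, as OpenCV has them. Camera axes: x right, y down, z forward; pixel columns grow to the right and rows downward; lengths in mm; the calibration is good to about 2 mm. The wrist camera is an equidistant fisheye: a pixel r from the principal point sees the ray r / f radians off the axis. A picture is of the moment at which its call begins. There is no depth.
- r.hand_in(): hands the job in, once; it reports no verdict.
The state is a dict: "time": time; "joint_pos": joint angles; "qd": joint speeds; "joint_efforts": joint torques, N m; "tool_pos": TCP position; "tcp_rot": TCP orientation; "ft_force": force on the tool from outside, world axes, zero at the start; "wrist_torque": the same for the moment, N m; "finger_gap": finger opening in mm.
Only numpy, scipy, OpenCV 4.12 (cv2) and the standard library are available. Lean on these libraries where they do the work, as an engineer would, in place of code of your own. Each camera call takes 0.05 s, during which the arm holds its last target.

## Working session

There is one attempt and no reset: what is moved stays moved. The work goes in short steps, Python scripts to look and compute and a tool call to move; the robot and the scene stay as the last step left them, time stands still between calls to the robot, and variables do not carry over. Pictures are saved under pics/ and viewed, and the job is handed in when it is done.

Besides the shell and the picture viewer there is one more tool, called after ">>>" as a command line: name --argument value ..., lists and objects as JSON in quotes. carry_out: Moves the arm, as the interface text tells. Its arguments: {"type":"object","properties":{"increments":{"type":"array"},"newtons":{"type":"number"}},"required":["increments"]}

```bash
ls; mkdir -p pics
cat > h.py <<'E'
import numpy as np, cv2
from bench import r
def snap(n,f):
    s=r.snapshot(n); cv2.imwrite('pics/'+f,s['image']); np.save('pics/'+f+'.npy',s,allow_pickle=True); return s
def load(f): return np.load('pics/'+f+'.npy',allow_pickle=True).item()
def ray(s,u,v,fish=False):
    f=384/2/np.tan(np.radians(s['vertical_fov'])/2)
    R=cv2.Rodrigues(np.array(s['rvec'],float))[0]; t=np.array(s['tvec'],float).ravel()
    x,y=u-s['cx'],v-s['cy']
    if fish:
        rr=np.hypot(x,y); th=rr/f; d=np.array([np.sin(th)*x/max(rr,1e-9),np.sin(th)*y/max(rr,1e-9),np.cos(th)])
    else: d=np.array([x/f,y/f,1])
    return -R.T@t, R.T@d
def onz(s,u,v,z,fish=False):
    c,d=ray(s,u,v,fish); return c+d*(z-c[2])/d[2]
def proj(s,P):
    f=384/2/np.tan(np.radians(s['vertical_fov'])/2)
    R=cv2.Rodrigues(np.array(s['rvec'],float))[0]; p=R@np.array(P,float)+np.array(s['tvec'],float).ravel()
    return p[0]/p[2]*f+s['cx'],p[1]/p[2]*f+s['cy']
E
python3 - <<'E'
from h import *
for n in ('scene','side','wrist'):
    s=snap(n,n+'0.png'); c,d=ray(s,s['cx'],s['cy']); print(n,s['vertical_fov'],c.round(),d.round(2))
print(r.sense())
E
```

```text
pics
scene 43.066836037669255 [1733.  206. 1511.] [-0.65 -0.06 -0.76]
side 54.35476391273916 [ 35. 930. 639.] [ 0.4  -0.77 -0.49]
wrist 65.70646984690485 [600.  68. 372.] [-0.   -0.27 -0.96]
{'time': 0.15, 'joint_pos': array([-4.89250062e+00,  7.50772806e+00,  8.53157817e+01,  5.45736828e-04,
        8.72622035e+01, -4.89176231e+00]), 'qd': array([-0.0364287 , -0.05652486, -0.12550982, -0.06497965,  0.06814631,
        0.02106302]), 'joint_efforts': array([ 1.01583330e-03, -5.70061326e+01, -5.01160097e+01, -1.39109225e-04,
        9.69119486e-03, -7.10949371e-05]), 'tool_pos': array([5.99565041e+02, 6.89108280e-02, 2.30450726e+02]), 'tcp_rot': array([-1.79914646e+02, -7.85216422e-03,  8.99992294e+01]), 'ft_force': array([-0.49631758,  0.54076455, -0.79794499]), 'wrist_torque': array([-0.02599141,  0.00819465,  0.00339635]), 'finger_gap': 85.46340458753919}
```

View pics/scene0.png

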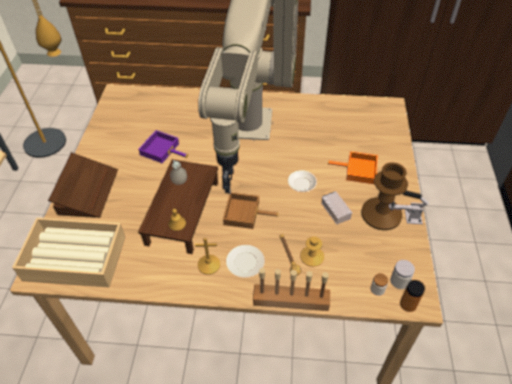

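View pics/side0.png

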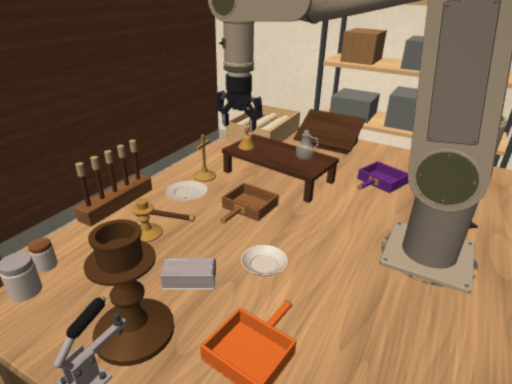

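View pics/wrist0.png

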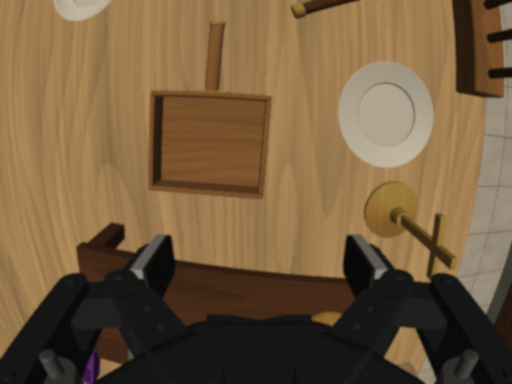

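The wrist view shows the brown tray, rim corners near (152,92), (270,97), (262,196) and (151,189), with its handle up at (216,55). The paten is at (386,113) and the shelf edge runs along row ~265. The side view shows the tin at (190,273). Tray candidates in the scene view are brown (242,210), orange (362,167) and purple (160,147). Brown is the one meant, since orange and purple are excluded. I'll enlarge to confirm.

Run:
```python
from h import *
def crop(f,x0,y0,w,h,k,o):
    im=load(f)['image'][y0:y0+h,x0:x0+w]; return cv2.resize(im,None,fx=k,fy=k,interpolation=cv2.INTER_CUBIC)
a=crop('scene0.png',310,180,50,50,6,0);b=crop('scene0.png',215,185,70,50,6,0)
c=crop('side0.png',150,245,80,50,6,0)
o=np.zeros((600,730,3),np.uint8);o[:300,:300]=a;o[:300,305:725]=b;o[300:,:480]=c
cv2.imwrite('pics/crop1.png',o)
cv2.imwrite('pics/crop2.png',crop('wrist0.png',130,0,160,210,2.8,0))
```

```text
(no output)
```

View pics/crop1.png

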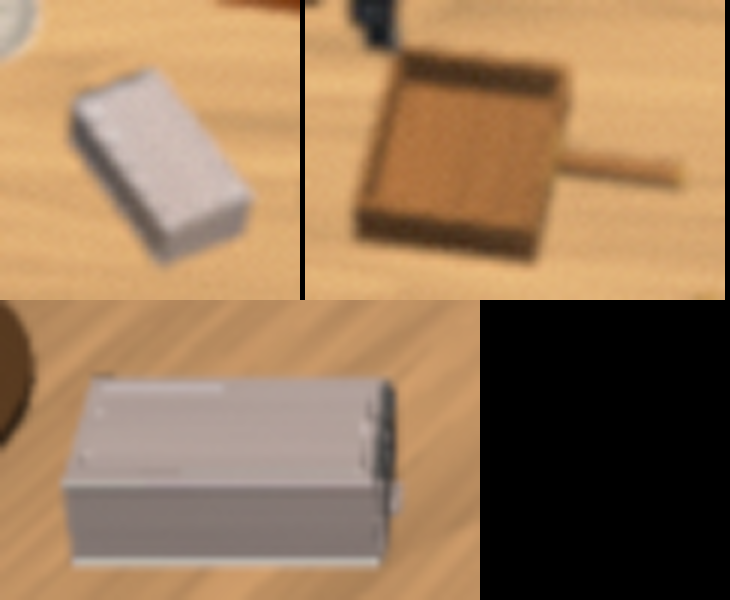

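View pics/crop2.png

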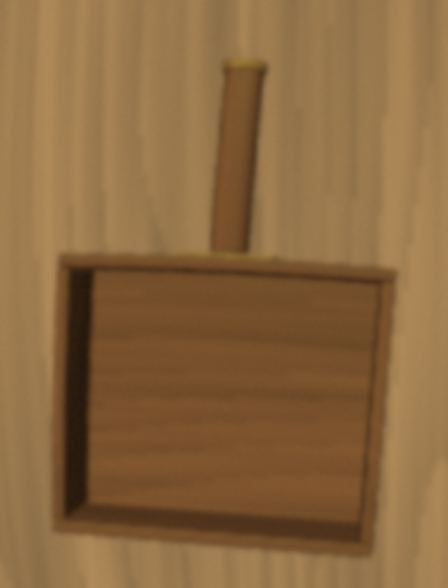

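The crops confirm the steel tin with its dark hinge/flap end at the right in the side view, towards the robot. They also confirm the brown tray with a rectangular dish and bar handle.

Run:
```python
from h import *
w=load('wrist0.png');sc=load('scene0.png');sd=load('side0.png')
p=lambda L:np.array(L).round(1)
W=p([onz(w,130+a/2.8,b/2.8,40,True)[:2] for a,b in [(60,255),(396,272),(372,553),(55,528)]])
print('tray rim',W.tolist(),W.mean(0),[np.linalg.norm(W[i]-W[(i+1)%4]).round() for i in range(4)])
H=p([onz(w,130+a/2.8,b/2.8,29,True)[:2] for a,b in [(245,62),(230,252)]]);print('handle',H.tolist())
S=p([onz(sc,215+a/6,185+b/6,40)[:2] for a,b in [(400-305,52),(568-305,68),(540-305,238),(358-305,212)]]);print('tray scene',S.tolist(),S.mean(0))
T1=p([onz(sc,310+a/6,180+b/6,42)[:2] for a,b in [(75,100),(155,68),(250,200),(165,235)]])
T2=p([onz(sd,150+a/6,245+(b-300)/6,42)[:2] for a,b in [(390,380),(390,487),(65,485),(95,378)]])
for T in(T1,T2):print('tin',T.tolist(),T.mean(0),[np.linalg.norm(T[i]-T[(i+1)%4]).round() for i in range(4)])
# bystanders
print('saucer',p(onz(sd,265,262,10)),p(onz(sc,302,181,15)))
print('paten',p(onz(w,386,113,12,True)),'cross foot',p(onz(w,388,208,5,True)))
print('shelf edge top z96', [p(onz(sd,u,v,96)).tolist() for u,v in [(222,150),(311,178)]],[p(onz(w,u,v,78,True)).tolist() for u,v in [(80,246),(350,278)]])
print('shelf scene top corners',[p(onz(sc,u,v,96)).tolist() for u,v in [(218,168),(190,240),(145,230),(178,160)]])
```

```text
tray rim [[476.3, 93.6], [613.2, 82.1], [604.3, -32.9], [467.3, -22.3]] [540.275  30.125] [np.float64(137.0), np.float64(115.0), np.float64(137.0), np.float64(116.0)]
handle [[551.8, 173.1], [546.0, 91.6]]
tray scene [[475.7, -13.8], [480.9, 98.9], [622.9, 92.8], [611.4, -24.4]] [547.725  38.375]
tin [[464.5, 350.8], [432.2, 404.1], [540.3, 462.3], [573.2, 407.3]] [502.55  406.125] [np.float64(62.0), np.float64(123.0), np.float64(64.0), np.float64(123.0)]
tin [[457.0, 343.5], [421.3, 396.0], [529.3, 457.2], [561.2, 402.6]] [492.2   399.825] [np.float64(63.0), np.float64(124.0), np.float64(63.0), np.float64(120.0)]
saucer [361. 260.  10.] [362. 269.  15.]
paten [761.1  70.2  12. ] cross foot [779.6 -59.3   5. ]
shelf edge top z96 [[738.9, -119.8, 96.0], [377.6, -80.8, 96.0]] [[373.6, -87.2, 78.0], [708.8, -122.4, 78.0]]
shelf scene top corners [[391.8, -73.2, 96.0], [751.3, -124.3, 96.0], [720.5, -294.3, 96.0], [359.6, -242.7, 96.0]]
```

Run:
```python
from h import *
sc=load('scene0.png');sd=load('side0.png')
p=lambda L:np.array(L).round()
print('chalice',p(onz(sd,132,325,10)),p(onz(sc,382,213,10)),'candle',p(onz(sd,148,232,5)),p(onz(sc,313,256,5)),'orange',p(onz(sc,362,167,20)),'clamp',p(onz(sc,415,213,20)))
for n in [(125,240)]: print('chalice top',p(onz(sd,*n,170)),p(onz(sc,392,172,170)))
```

```text
chalice [508. 575.  10.] [503. 587.  10.] candle [713. 307.   5.] [723. 319.   5.] orange [266. 521.  20.] clamp [501. 712.  20.]
chalice top [558. 513. 170.] [432. 600. 170.]
```

>>> carry_out --increments '[[[0.0, 0, 0], [0, 0, -0.14], 0], [[0.045, -0.012, 0], [0, 0, 0], 0], [[0.045, -0.012, 0], [0, 0, 0], 0]]'

```text
time: 0.45
tool_pos: [563.2, 82.4, 228.7]
tcp_rot: [-179.8, 0.1, 98.1]
ft_force: [0.3, -0.2, -0.0]
finger_gap: 85.6
```

```bash
cat >> h.py <<'E'
from scipy.spatial.transform import Rotation as Ro, Slerp
def plan(tp,rpy,n,p0=None,r0=None,clo=0):
    s=r.sense()
    p=np.array(s['tool_pos'] if p0 is None else p0,float); R=Ro.from_euler('xyz',s['tcp_rot'] if r0 is None else r0,degrees=True)
    Rt=Ro.from_euler('xyz',rpy,degrees=True); S=Slerp([0,1],Ro.concatenate([R,Rt]))
    tp=np.array(tp,float); pos=[p+(tp-p)*k/n for k in range(n+1)]
    out=[]
    for k in range(n):
        a,b=S(k/n),S((k+1)/n)
        out.append([(a.inv().apply(pos[k+1]-pos[k])/1000).round(4).tolist(),(a.inv()*b).as_rotvec().round(4).tolist(),clo])
    print(s['tool_pos'].round(1),s['tcp_rot'].round(1)); print(out)
E
python3 - <<'E'
from h import *
plan([480,390,180],[180,0,-150.5],12)
E
```

```text
[563.2  82.4 228.7] [-1.798e+02  1.000e-01  9.810e+01]
[[[0.0264, -0.0033, 0.004], [-0.0003, -0.0002, -0.1621], 0], [[0.0265, 0.001, 0.004], [-0.0003, -0.0002, -0.1621], 0], [[0.026, 0.0053, 0.004], [-0.0003, -0.0002, -0.1621], 0], [[0.0248, 0.0094, 0.004], [-0.0003, -0.0002, -0.1621], 0], [[0.023, 0.0133, 0.004], [-0.0003, -0.0002, -0.1621], 0], [[0.0205, 0.0168, 0.004], [-0.0003, -0.0002, -0.1621], 0], [[0.0175, 0.0199, 0.004], [-0.0003, -0.0002, -0.1621], 0], [[0.0141, 0.0225, 0.004], [-0.0003, -0.0002, -0.1621], 0], [[0.0103, 0.0245, 0.004], [-0.0003, -0.0002, -0.1621], 0], [[0.0062, 0.0258, 0.004], [-0.0003, -0.0002, -0.1621], 0], [[0.0019, 0.0265, 0.004], [-0.0003, -0.0002, -0.1621], 0], [[-0.0024, 0.0264, 0.004], [-0.0003, -0.0002, -0.1621], 0]]
```

>>> carry_out --increments '[[[0.026, -0.003, 0.004], [0, 0, -0.148], 0], [[0.026, 0.001, 0.004], [0, 0, -0.148], 0], [[0.026, 0.005, 0.004], [0, 0, -0.148], 0], [[0.025, 0.009, 0.004], [0, 0, -0.148], 0], [[0.024, 0.012, 0.004], [0, 0, -0.148], 0], [[0.022, 0.015, 0.004], [0, 0, -0.148], 0], [[0.019, 0.018, 0.004], [0, 0, -0.148], 0], [[0.016, 0.021, 0.004], [0, 0, -0.148], 0], [[0.013, 0.023, 0.004], [0, 0, -0.148], 0], [[0.01, 0.024, 0.004], [0, 0, -0.148], 0], [[0.006, 0.026, 0.004], [0, 0, -0.148], 0], [[0.002, 0.026, 0.004], [0, 0, -0.148], 0]]'

```text
time: 1.65
tool_pos: [467.4, 399.7, 175.4]
tcp_rot: [180.0, -0.5, -158.6]
ft_force: [-0.7, -0.8, 0.1]
finger_gap: 85.6
```

Run:
```python
from h import *
snap('wrist','wrist1.png')
print(r.sense()['tool_pos'],r.sense()['tcp_rot'],r.sense()['joint_pos'])
```

```text
[465.32777598 402.96962964 174.47258078] [ 179.86973797   -0.57636442 -157.97920545] [ 35.96331768  12.1419778   86.0355669    0.26767856  82.35053717
 -76.09367558]
```

View pics/wrist1.png

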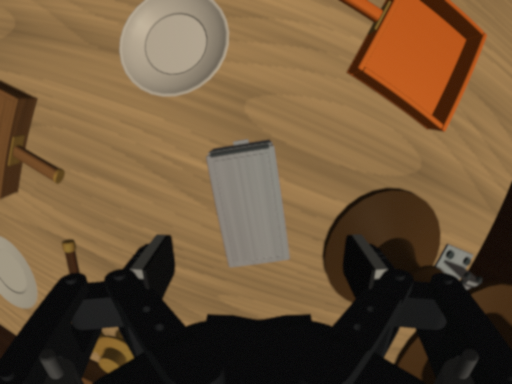

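The wrist view shows the tin with its hinge/mouth end up at (240,148), tail at (259,262), the saucer at (175,42) and the chalice at right (385,240). The jaws are close to the tin's heading. I'll take a settled picture and use a grey mask.

Run:
```python
from h import *
s=snap('wrist','wrist2.png'); q=r.sense(); print(q['tool_pos'],q['tcp_rot'],q['qd'].round(1))
im=s['image'];hsv=cv2.cvtColor(im,cv2.COLOR_BGR2HSV)
m=((hsv[...,1]<50)&(hsv[...,2]>40)).astype(np.uint8);m[:120]=0;m[300:]=0;m[:,:190]=0;m[:,310:]=0
m=cv2.morphologyEx(m,cv2.MORPH_OPEN,np.ones((3,3)))
c=max(cv2.findContours(m,0,2)[0],key=cv2.contourArea)
P=np.array([onz(s,*(pt[0]+0.0),42,True)[:2] for pt in c],np.float32)
b=cv2.minAreaRect(P);print(b);print(cv2.boxPoints(b).round(1).tolist())
v=im.copy();cv2.drawContours(v,[c],-1,(0,0,255),1);cv2.imwrite('pics/m2.png',cv2.resize(v[120:290,180:320],None,fx=4,fy=3.5))
```

```text
[466.04479221 401.12192701 174.65924144] [ 179.95020045   -0.59392589 -158.56691433] [-2.8 -1.2  0.7 -1.7  0.7  6.5]
((492.70135498046875, 399.5943908691406), (127.6254653930664, 63.577667236328125), 30.126699447631836)
[[421.6000061035156, 395.1000061035156], [453.5, 340.1000061035156], [563.7999877929688, 404.1000061035156], [531.9000244140625, 459.1000061035156]]
```

View pics/m2.png

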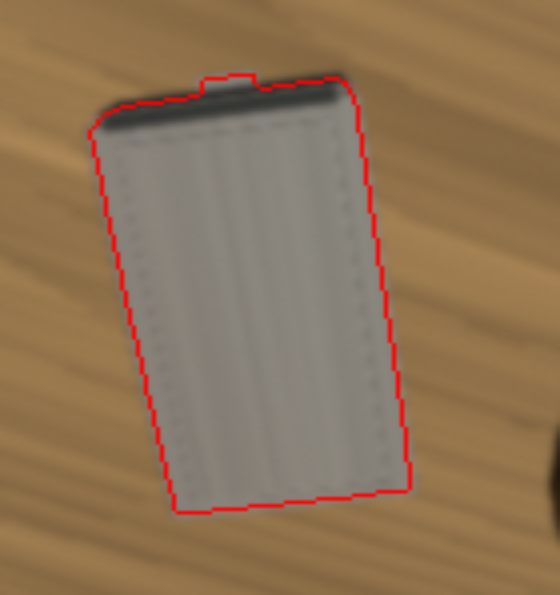

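Run:
```python
from h import *
plan([495,401,60],[180,0,-149.9],5)
```

```text
[466.  401.1 174.7] [ 180.    -0.6 -158.6]
[[[-0.0056, -0.0022, 0.0229], [0.0003, -0.0021, -0.0303], 0], [[-0.0055, -0.0023, 0.0229], [0.0003, -0.0021, -0.0303], 0], [[-0.0054, -0.0025, 0.0229], [0.0003, -0.0021, -0.0303], 0], [[-0.0053, -0.0026, 0.0229], [0.0003, -0.0021, -0.0303], 0], [[-0.0051, -0.0028, 0.0229], [0.0003, -0.0021, -0.0303], 0]]
```

>>> carry_out --increments '[[[-0.006, -0.002, 0.023], [0, -0.002, -0.03], 0], [[-0.006, -0.002, 0.023], [0, -0.002, -0.03], 0], [[-0.005, -0.003, 0.023], [0, -0.002, -0.03], 0], [[-0.005, -0.003, 0.023], [0, -0.002, -0.03], 0], [[-0.005, -0.003, 0.023], [0, -0.002, -0.03], 0], [[0, 0, 0], [0, 0, 0], 0]]'

```text
time: 2.35
tool_pos: [497.3, 398.4, 56.2]
tcp_rot: [-180.0, 0.0, -150.3]
ft_force: [-0.5, -0.3, 0.1]
finger_gap: 85.3
```

Run:
```python
from h import *
plan([495,401,2],[180,0,-149.9],3)
```

```text
[497.3 398.4  56.2] [-180.     0.  -150.3]
[[[0.0003, 0.0012, 0.0181], [-0.0, 0.0002, -0.0023], 0], [[0.0002, 0.0012, 0.0181], [-0.0, 0.0002, -0.0023], 0], [[0.0002, 0.0012, 0.0181], [-0.0, 0.0002, -0.0023], 0]]
```

>>> carry_out --increments '[[[0, 0.001, 0.017], [0, 0, -0.004], 0], [[0, 0.001, 0.017], [0, 0, -0.003], 0], [[0, 0.001, 0.013], [0, 0, 0], 0], [[0, 0, 0], [0, 0, 0], 0]]'

```text
time: 2.75
tool_pos: [496.7, 400.9, 7.9]
tcp_rot: [180.0, 0.1, -150.2]
ft_force: [-0.3, 0.2, 0.3]
finger_gap: 85.5
```

Run:
```python
from h import *
s=snap('side','side3.png'); snap('wrist','wrist3.png');print(r.sense()['tool_pos'],r.sense()['tcp_rot'])
cv2.imwrite('pics/c3.png',np.hstack([cv2.resize(s['image'][200:320,110:260],None,fx=3,fy=3),cv2.resize(load('wrist3.png')['image'],(480,360))])[:, :800])
```

```text
[497.92428251 401.67472807  10.11763833] [ 179.99051109    0.30323681 -150.16668387]
```

View pics/c3.png

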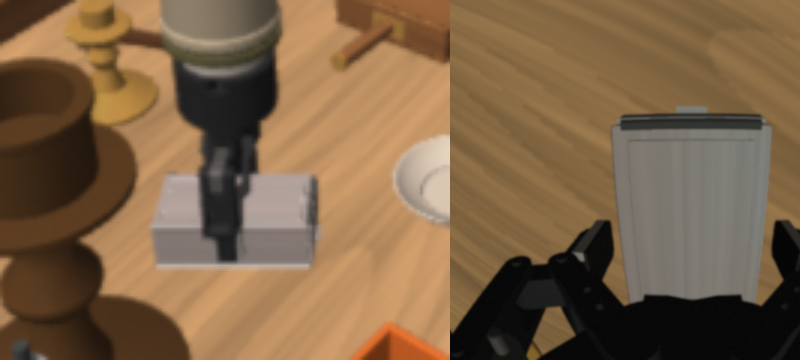

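The fingers straddle the tin centrally and square to it, with the mouth at the top of the wrist view. I'll lower and grip.

>>> carry_out --increments '[[[0, 0, 0.007], [0, 0, 0], 0], [[0, 0, 0.0], [0, 0, 0], 0.25], [[0, 0, 0.0], [0, 0, 0], 0.5], [[0, 0, 0.0], [0, 0, 0], 0.7], [[0, 0, 0.0], [0, 0, 0], 0.7], [[0, 0, 0.0], [0, 0, 0], 0.7], [[0, 0, 0.0], [0, 0, 0], 0.7], [[0, 0, 0.0], [0, 0, 0], 0.7]]' --newtons 50

```text
time: 3.65
tool_pos: [499.6, 403.0, 5.5]
tcp_rot: [180.0, 0.6, -150.2]
ft_force: [-0.3, 0.7, -2.1]
finger_gap: 62.4
```

>>> carry_out --increments '[[[0, 0, -0.01], [0, 0, 0], 0.7], [[0, 0, -0.015], [0, 0, 0], 0.7], [[0, 0, -0.02], [0, 0, 0], 0.7], [[0, 0, -0.02], [0, 0, 0], 0.7], [[0, 0, -0.01], [0, 0, 0], 0.7], [[0, 0, 0], [0, 0, 0], 0.7]]'

```text
time: 4.25
tool_pos: [497.4, 401.6, 85.2]
tcp_rot: [180.0, 0.3, -150.2]
ft_force: [0.8, 0.4, -5.1]
finger_gap: 62.5
```

Run:
```python
from h import *
s=snap('side','side4.png'); snap('wrist','wrist4.png');q=r.sense();print(q['tool_pos'],q['tcp_rot'],q['ft_force'],q['finger_gap'])
cv2.imwrite('pics/c4.png',np.hstack([cv2.resize(s['image'][160:300,110:280],None,fx=2.2,fy=2.2),cv2.resize(load('wrist4.png')['image'],(410,308))])[:, :800])
```

```text
[496.63820352 401.03699056  83.14457762] [-179.99660087    0.20836954 -150.16691441] [ 0.6781336  -0.61527229 -5.7766879 ] 62.16294064271345
```

View pics/c4.png

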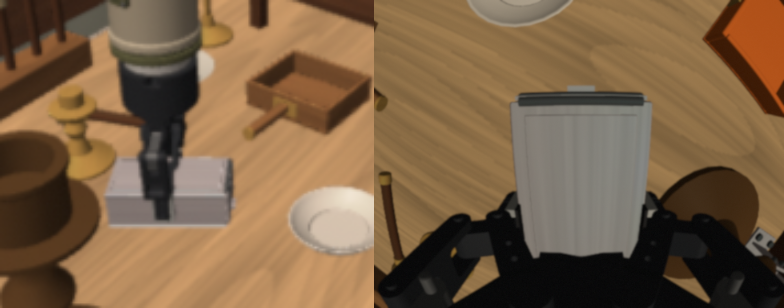

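Run:
```python
from h import *
s=load('wrist4.png'); q=r.sense(); 
R=Ro.from_euler('xyz',q['tcp_rot'],degrees=True); tp=q['tool_pos']
cv2.imwrite('pics/c5.png',cv2.resize(s['image'][95:150,160:360],None,fx=4,fy=4))
for u,v in [(174,117),(348,117),(174,128),(345,128)]:
    for z in (tp[2]+36.5,): print((u,v),R.inv().apply(onz(s,u,v,z,True)-tp).round(1))
```

```text
(174, 117) [ 64.9 -29.9 -36.7]
(348, 117) [ 65.1  33.1 -36.7]
(174, 128) [ 60.9 -30.  -36.7]
(345, 128) [ 61.   32.1 -36.7]
```

View pics/c5.png

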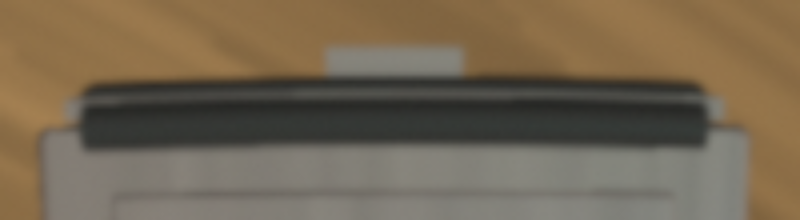

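Run:
```python
from h import *
plan([672,20,95],[180,0,175.4],12,clo=0.7)
```

```text
[496.6 401.   83.1] [-180.     0.2 -150.2]
[[[0.0031, -0.0348, -0.001], [0.0001, 0.0003, 0.0501], 0.7], [[0.0014, -0.0349, -0.001], [0.0001, 0.0003, 0.0501], 0.7], [[-0.0004, -0.035, -0.001], [0.0001, 0.0003, 0.0501], 0.7], [[-0.0021, -0.0349, -0.001], [0.0001, 0.0003, 0.0501], 0.7], [[-0.0039, -0.0347, -0.001], [0.0001, 0.0003, 0.0501], 0.7], [[-0.0056, -0.0345, -0.001], [0.0001, 0.0003, 0.0501], 0.7], [[-0.0073, -0.0342, -0.001], [0.0001, 0.0003, 0.0501], 0.7], [[-0.009, -0.0338, -0.001], [0.0001, 0.0003, 0.0501], 0.7], [[-0.0107, -0.0333, -0.001], [0.0001, 0.0003, 0.0501], 0.7], [[-0.0124, -0.0327, -0.001], [0.0001, 0.0003, 0.0501], 0.7], [[-0.014, -0.032, -0.001], [0.0001, 0.0003, 0.0501], 0.7], [[-0.0156, -0.0313, -0.001], [0.0001, 0.0003, 0.0501], 0.7]]
```

>>> carry_out --increments '[[[0.001, -0.01, -0.003], [0, 0, 0.02], 0.7], [[0.002, -0.02, -0.003], [0, 0, 0.03], 0.7], [[0, -0.026, -0.003], [0, 0, 0.045], 0.7], [[-0.001, -0.03, -0.002], [0, 0, 0.05], 0.7], [[-0.003, -0.03, -0.001], [0, 0, 0.05], 0.7], [[-0.004, -0.03, 0], [0, 0, 0.05], 0.7], [[-0.006, -0.03, 0], [0, 0, 0.05], 0.7], [[-0.007, -0.03, 0], [0, 0, 0.05], 0.7], [[-0.008, -0.03, 0], [0, 0, 0.05], 0.7], [[-0.01, -0.03, 0], [0, 0, 0.05], 0.7], [[-0.011, -0.03, 0], [0, 0, 0.05], 0.7], [[-0.013, -0.028, 0], [0, 0, 0.05], 0.7]]'

```text
time: 5.55
tool_pos: [633.3, 80.7, 80.7]
tcp_rot: [-179.5, -1.1, 177.0]
ft_force: [0.5, 0.1, -5.1]
finger_gap: 62.4
```

Run:
```python
from h import *
plan([672,20,95],[180,0,175.4],6,clo=0.7)
```

```text
[633.3  80.7  80.7] [-179.5   -1.1  177. ]
[[[-0.0069, -0.0098, -0.0024], [-0.0014, -0.0032, 0.0047], 0.7], [[-0.007, -0.0097, -0.0024], [-0.0014, -0.0032, 0.0047], 0.7], [[-0.007, -0.0097, -0.0024], [-0.0014, -0.0032, 0.0047], 0.7], [[-0.0071, -0.0097, -0.0024], [-0.0014, -0.0032, 0.0047], 0.7], [[-0.0071, -0.0096, -0.0024], [-0.0014, -0.0032, 0.0047], 0.7], [[-0.0072, -0.0096, -0.0024], [-0.0014, -0.0032, 0.0047], 0.7]]
```

>>> carry_out --increments '[[[-0.009, -0.014, -0.004], [-0.002, -0.003, 0], 0.7], [[-0.008, -0.013, -0.004], [-0.002, -0.003, 0.005], 0.7], [[-0.008, -0.011, -0.003], [-0.001, -0.003, 0.005], 0.7], [[-0.007, -0.008, -0.002], [-0.001, -0.003, 0.005], 0.7], [[-0.006, -0.007, 0], [-0.001, -0.003, 0.005], 0.7], [[-0.003, -0.004, 0], [0, -0.002, 0.005], 0.7], [[0, 0, 0], [0, 0, 0], 0.7], [[0, 0, 0], [0, 0, 0], 0.7]]'

```text
time: 6.35
tool_pos: [671.9, 14.5, 90.8]
tcp_rot: [-179.9, -0.4, 175.3]
ft_force: [0.7, -0.5, -6.0]
finger_gap: 62.1
```

Run:
```python
from h import *
s=snap('wrist','wrist6.png'); q=r.sense(); print(q['tool_pos'],q['tcp_rot'],q['ft_force'],q['joint_pos'].round())
```

```text
[671.8149881   14.53218704  90.82689287] [-179.90155936   -0.37607366  175.27668513] [ 0.62161964 -0.06555346 -4.87574358] [ -3.  24.  80.  -0.  76. -88.]
```

View pics/wrist6.png

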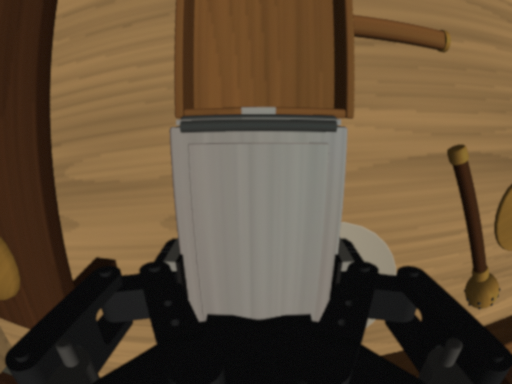

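The wrist view shows the tin's mouth end (row ~125) facing the tray's near rim. The rim's outer corners are at (175,118) and (353,117), the handle is at upper right to (446,40), and the tin and tray look square to each other.

Run:
```python
from h import *
s=load('wrist6.png'); q=r.sense(); R=Ro.from_euler('xyz',q['tcp_rot'],degrees=True); tp=q['tool_pos']
A=[onz(s,u,v,40,True) for u,v in [(175,118),(353,117),(182,50),(352,50)]]
for a in A: print(a.round(1),R.inv().apply(a-tp).round(1))
print(np.linalg.norm(A[0]-A[1]), np.degrees(np.arctan2(*(A[1]-A[0])[[1,0]])))
print('handle end',onz(s,447,40,22,True).round(1))
for u,v in [(173,129),(346,128),(181,121),(335,120)]: print('tin', R.inv().apply(onz(s,u,v,tp[2]+36.5,True)-tp).round(1))
```

```text
[603.8 -34.5  40. ] [ 63.4 -54.4  51.3]
[612.3  82.8  40. ] [64.6 63.2 51.1]
[559.  -25.7  40. ] [108.8 -49.3  51.6]
[567.   85.5  40. ] [110.   62.1  51.4]
117.63361787613253 85.84436035755488
handle end [549.3 177.9  22. ]
tin [ 61.5 -30.4 -36. ]
tin [ 62.   32.2 -36.1]
tin [ 64.3 -27.3 -36. ]
tin [ 64.7  27.9 -36.1]
```

>>> carry_out --increments '[[[0.004, 0.001, 0.004], [0, 0, 0], 0.7], [[0.005, 0.001, 0.007], [0, -0.01, 0], 0.7], [[0.005, 0.001, 0.007], [0, -0.015, 0], 0.7], [[0.003, 0.001, 0.007], [0, -0.01, 0], 0.7], [[0, 0, 0.006], [0, -0.01, 0], 0.7], [[0, 0, 0.003], [0, 0, 0], 0.7], [[0, 0, 0], [0, 0, 0], 0.7], [[0, 0, 0], [0, 0, 0], 0.7]]'

```text
time: 7.2
tool_pos: [652.8, 23.4, 53.8]
tcp_rot: [-179.9, 2.2, 175.5]
ft_force: [0.2, -0.2, -5.8]
finger_gap: 62.4
```

Run:
```python
from h import *
s=snap('wrist','wrist7.png'); s2=snap('side','side7.png'); q=r.sense(); print(q['tool_pos'],q['tcp_rot'],q['ft_force'])
R=Ro.from_euler('xyz',q['tcp_rot'],degrees=True);print('lip',(q['tool_pos']+R.apply([61.5,1,5])).round(1))
cv2.imwrite('pics/c7.png',np.hstack([cv2.resize(s2['image'][130:270,150:320],None,fx=2.2,fy=2.2),cv2.resize(s['image'],(410,308))])[:, :800])
```

```text
[653.02097355  23.28072855  54.07942112] [-179.93528166    2.21667454  175.48790626] [ 0.57485812  0.16942324 -4.99908386]
lip [592.   29.1  46.7]
```

View pics/c7.png

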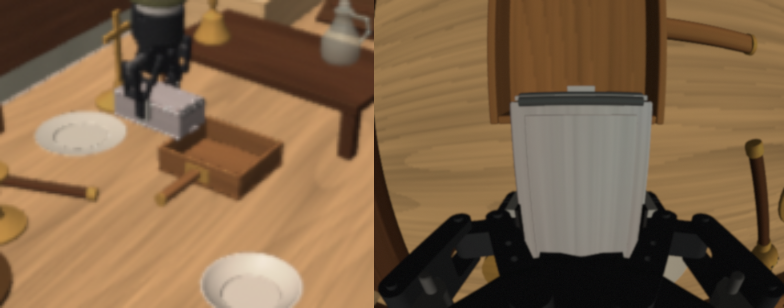

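The tin hangs ~6 mm above the rim, mouth over the dish. The wrist view shows the lip past the near rim with the tin between the side walls. I'll lower gently to contact.

>>> carry_out --increments '[[[0, -0.002, 0.002], [0, -0.01, 0], 0.7], [[0, -0.002, 0.002], [0, 0, 0], 0.7], [[0, 0, 0.001], [0, 0, 0], 0.7], [[0, 0, 0.001], [0, 0, 0], 0.7]]'

```text
time: 7.7
tool_pos: [654.1, 18.5, 48.8]
tcp_rot: [-179.9, 3.0, 175.5]
ft_force: [-0.1, -0.8, -6.7]
finger_gap: 62.5
```

>>> carry_out --increments '[[[0, 0, 0.001], [0, 0, 0], 0.7], [[0, 0, 0], [0, 0, 0], 0.7]]'

```text
time: 7.9
tool_pos: [654.2, 18.3, 47.7]
tcp_rot: [-179.9, 2.9, 175.5]
ft_force: [0.2, 0.4, -5.4]
finger_gap: 62.3
```

>>> carry_out --increments '[[[0, 0, 0.001], [0, 0, 0], 0.7], [[0, 0, 0.001], [0, 0, 0], 0.7]]'

```text
time: 8.1
tool_pos: [654.6, 18.4, 47.2]
tcp_rot: [-179.9, 3.0, 175.5]
ft_force: [-5.7, 0.5, 6.6]
finger_gap: 62.7
```

Run:
```python
from h import *
q=r.sense(); print(q['tool_pos'],q['tcp_rot'],q['ft_force'],q['wrist_torque'])
```

```text
[654.56317011  18.36376326  47.16716345] [-179.92934486    2.96027987  175.46200404] [-5.68579371  0.45828671  6.61484329] [0.03662504 1.58740633 0.04024238]
```

>>> carry_out --increments '[[[0, 0, 0.001], [0, 0, 0], 0.7], [[0, 0, 0.001], [0, 0, 0], 0.7]]'

```text
time: 8.3
tool_pos: [654.5, 18.4, 47.2]
tcp_rot: [-179.9, 2.9, 175.5]
ft_force: [-6.4, -0.9, 5.5]
finger_gap: 62.6
```

Run:
```python
from h import *
q=r.sense(); print(q['tool_pos'],q['tcp_rot'],q['ft_force'],q['wrist_torque'])
```

```text
[654.5165722   18.35498193  47.15328891] [-179.91665263    2.92406838  175.47291898] [-6.35134189 -0.92809431  5.46965712] [0.07918288 1.53351037 0.07199382]
```

Contact is ~12 N and steady for over 0.2 s. I'll hold one more row, ease off, then start tipping about the rim.

>>> carry_out --increments '[[[0, 0, 0], [0, 0, 0], 0.7], [[0, 0, -0.002], [0, 0, 0], 0.7], [[0, 0, -0.002], [0, 0, 0], 0.7], [[0.0005, 0, -0.003], [0, -0.06, 0], 0.7], [[0.0005, 0, -0.003], [0, -0.06, 0], 0.7], [[0, 0, 0], [0, 0, 0], 0.7]]'

```text
time: 8.9
tool_pos: [652.8, 18.7, 56.1]
tcp_rot: [-179.9, 10.0, 175.5]
ft_force: [-0.1, -0.5, -5.9]
finger_gap: 62.2
```

```bash
cat >> h.py <<'E'
def st(c=(45.5,1,5)):
    q=r.sense();R=Ro.from_euler('xyz',q['tcp_rot'],degrees=True);t=q['tool_pos']
    print(q['time'],t.round(1),q['tcp_rot'].round(1),'F',q['ft_force'].round(1),'gap',round(q['finger_gap'],1),'lip',(t+R.apply([61.5,1,5])).round(1),'rimpt',(t+R.apply(c)).round(1))
E
python3 - <<'E'
from h import *
st()
E
```

```text
8.9 [652.8  18.7  56.1] [-179.9   10.   175.5] F [-0.1 -0.5 -5.9] gap 62.2 lip [593.4  24.3  40.6] rimpt [609.1  23.1  43.3]
```

>>> carry_out --increments '[[[0.0005, 0, -0.0028], [0, -0.06, 0], 0.7], [[0.0005, 0, -0.0028], [0, -0.06, 0], 0.7], [[0.0005, 0, -0.0028], [0, -0.06, 0], 0.7], [[0.0005, 0, -0.0028], [0, -0.06, 0], 0.7], [[0, 0, 0], [0, 0, 0], 0.7]]'

```text
time: 9.4
tool_pos: [647.3, 18.9, 65.7]
tcp_rot: [-179.9, 23.7, 175.5]
ft_force: [-0.3, -0.0, -5.9]
finger_gap: 61.9
```

Run:
```python
from h import *
st(); s2=snap('side','side8.png');s=snap('wrist','wrist8.png')
cv2.imwrite('pics/c8.png',np.hstack([cv2.resize(s2['image'][130:270,150:320],None,fx=2.2,fy=2.2),cv2.resize(s['image'],(410,308))])[:, :800])
```

```text
9.4 [647.3  18.9  65.7] [-179.9   23.7  175.5] F [-0.3 -0.  -5.9] gap 61.9 lip [593.2  24.2  36.4] rimpt [607.8  23.   42.8]
```

View pics/c8.png

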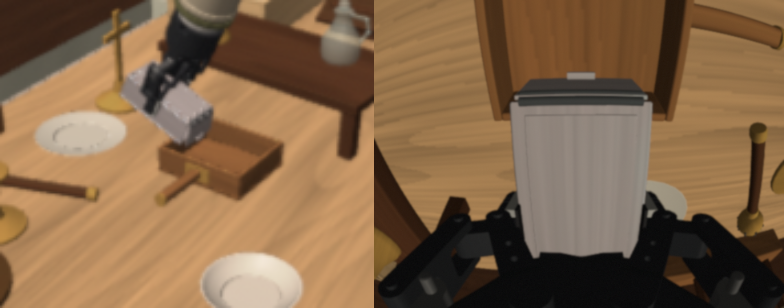

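At 24° the flap has begun to swing out (bar above the hinge in the wrist view) and no nails are out yet. I'll tip further.

>>> carry_out --increments '[[[0.0006, 0, -0.0026], [0, -0.05, 0], 0.7], [[0.0005, 0, -0.0025], [0, -0.05, 0], 0.7], [[0.0005, 0, -0.0025], [0, -0.05, 0], 0.7], [[0.0005, 0, -0.0025], [0, -0.04, 0], 0.7], [[0, 0, 0], [0, 0, 0], 0.7], [[0, 0, 0], [0, 0, 0], 0.7]]'

```text
time: 10.1
tool_pos: [649.2, 18.1, 80.1]
tcp_rot: [-179.9, 34.7, 175.4]
ft_force: [1.0, -0.3, -3.9]
finger_gap: 62.4
```

Run:
```python
from h import *
st(); s2=snap('side','side9.png');s=snap('wrist','wrist9.png');st()
cv2.imwrite('pics/c9.png',np.hstack([cv2.resize(s2['image'][130:270,150:320],None,fx=2.2,fy=2.2),cv2.resize(s['image'],(410,308))])[:, :800])
```

```text
10.1 [649.2  18.1  80.1] [-179.9   34.7  175.4] F [ 1.  -0.3 -3.9] gap 62.4 lip [601.8  22.9  41. ] rimpt [614.9  21.9  50.1]
10.2 [649.3  18.1  80.2] [-179.9   34.7  175.4] F [-0.3 -0.1 -4.7] gap 62.6 lip [601.9  22.9  41. ] rimpt [615.   21.9  50.1]
```

View pics/c9.png

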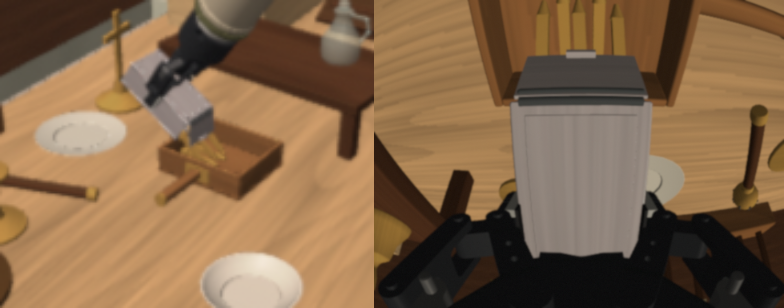

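At 35° the flap is open and all five nails have points out on the dish floor (four or five points visible at rows 5–50 of the wrist inset). The tin has drifted back, so its lip is only ~6 mm inside the rim. I'll move it forward along its axis and tip more.

>>> carry_out --increments '[[[0.004, 0, 0.0005], [0, 0, 0], 0.7], [[0.004, 0, 0.0005], [0, 0, 0], 0.7], [[0.004, 0, 0], [0, 0, 0], 0.7], [[0.0, 0, 0], [0, 0, 0], 0.7]]'

```text
time: 10.6
tool_pos: [640.8, 18.7, 72.8]
tcp_rot: [-179.9, 34.7, 175.4]
ft_force: [1.0, -1.0, -3.8]
finger_gap: 62.3
```

Run:
```python
from h import *
st()
```

```text
10.6 [640.8  18.7  72.8] [-179.9   34.7  175.4] F [ 1.  -1.  -3.8] gap 62.3 lip [593.4  23.5  33.6] rimpt [606.5  22.4  42.8]
```

>>> carry_out --increments '[[[0.0005, 0, -0.002], [0, -0.05, 0], 0.7], [[0.0005, 0, -0.002], [0, -0.05, 0], 0.7], [[0.0005, 0, -0.002], [0, -0.05, 0], 0.7], [[0.0005, 0, -0.0015], [0, -0.05, 0], 0.7], [[0, 0, 0], [0, 0, 0], 0.7], [[0, 0, 0], [0, 0, 0], 0.7]]'

```text
time: 11.2
tool_pos: [634.7, 19.7, 80.0]
tcp_rot: [-180.0, 46.7, 175.4]
ft_force: [-0.5, 1.2, -3.1]
finger_gap: 62.1
```

Run:
```python
from h import *
st(); s2=snap('side','side10.png');s=snap('wrist','wrist10.png')
cv2.imwrite('pics/c10.png',np.hstack([cv2.resize(s2['image'][140:220,200:300],None,fx=3.8,fy=3.8),cv2.resize(s['image'],(410,304))])[:, :800])
```

```text
11.2 [634.7  19.7  80. ] [-180.    46.7  175.4] F [-0.5  1.2 -3.1] gap 62.1 lip [596.4  23.8  31.8] rimpt [607.3  22.9  43.4]
```

View pics/c10.png

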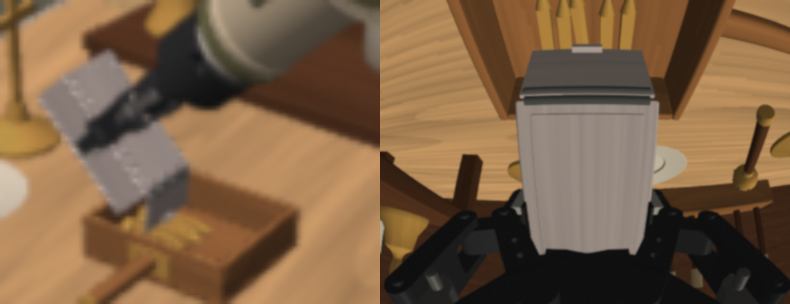

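Run:
```python
from h import *
s3=snap('scene','scene10.png');s=load('wrist10.png')
cv2.imwrite('pics/c11.png',np.hstack([cv2.resize(s3['image'][180:245,205:280],None,fx=5,fy=5)[:300],cv2.resize(s['image'][0:130,160:340],(415,300))]))
st()
```

```text
11.35 [634.9  19.6  79.8] [-180.    46.7  175.4] F [-1.4  1.1 -2.1] gap 62.2 lip [596.5  23.7  31.6] rimpt [607.5  22.8  43.3]
```

View pics/c11.png

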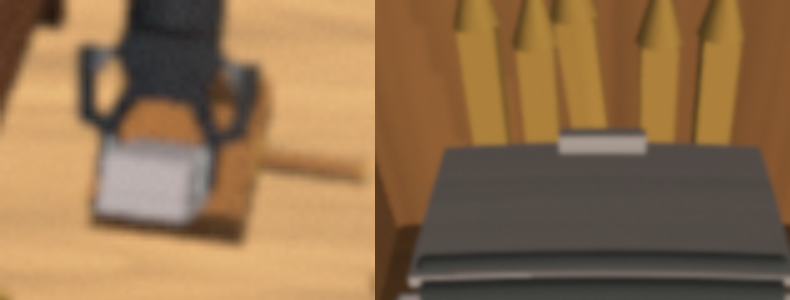

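Run:
```python
from h import *
s=load('wrist10.png')
for u,v in [(475,0),(533,5),(570,0),(660,2),(720,0)]:
    print(onz(s,160+(u-375)*180/415,v*130/300,8,True).round(1))
```

```text
[538.9   5.    8. ]
[541.5  15.3   8. ]
[541.2  22.1   8. ]
[542.7  38.2   8. ]
[542.5  49.1   8. ]
```

All five nails are out with points at x≈540, z≈8, so their heads are probably still hanging on the lip. I'll move the mouth inwards and up so they drop clear of the near rim.

>>> carry_out --increments '[[[0.001, 0, -0.004], [0, 0, 0], 0.7], [[0.001, 0, -0.004], [0, 0, 0], 0.7], [[0.001, 0, -0.004], [0, 0, 0], 0.7], [[0.001, 0, -0.003], [0, 0, 0], 0.7], [[0, 0, 0], [0, 0, 0], 0.7]]'

```text
time: 11.85
tool_pos: [620.6, 20.6, 88.2]
tcp_rot: [-180.0, 46.7, 175.4]
ft_force: [-0.3, -0.2, -3.7]
finger_gap: 62.1
```

Run:
```python
from h import *
st(); s2=snap('side','side12.png');s=snap('wrist','wrist12.png');st()
cv2.imwrite('pics/c12.png',np.hstack([cv2.resize(s2['image'][140:220,200:300],None,fx=3.75,fy=3.75),cv2.resize(s['image'][0:130,160:340],(415,300))])[:, :800])
```

```text
11.85 [620.6  20.6  88.2] [-180.    46.7  175.4] F [-0.3 -0.2 -3.7] gap 62.1 lip [582.3  24.7  40. ] rimpt [593.2  23.8  51.7]
11.95 [620.9  20.6  88.2] [-180.    46.7  175.4] F [ 0.9 -0.  -3. ] gap 62.5 lip [582.6  24.7  40. ] rimpt [593.5  23.8  51.6]
```

View pics/c12.png

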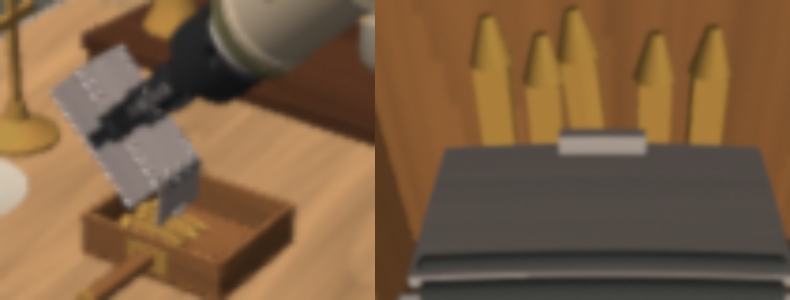

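Run:
```python
from h import *
s=load('wrist12.png')
for u,v in [(487,15),(541,33),(572,8),(657,32),(713,27)]:
    print(onz(s,160+(u-375)*180/415,v*130/300,8,True).round(1))
cv2.imwrite('pics/c13.png',cv2.resize(load('side12.png')['image'][175:215,218:280],None,fx=12,fy=12,interpolation=cv2.INTER_CUBIC))
```

```text
[532.6   5.7   8. ]
[538.3  15.7   8. ]
[533.1  22.5   8. ]
[540.   38.8   8. ]
[539.1  50.    8. ]
```

View pics/c13.png

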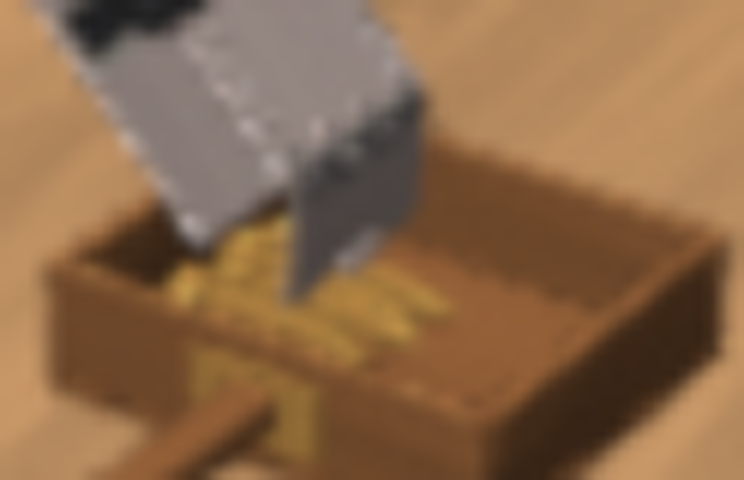

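The nearest nail already lies flat with its head behind the lip at crop (180,285). One or two others may still hang on the lip. I'll raise the tin straight up a bit.

>>> carry_out --increments '[[[-0.003, 0, -0.003], [0, -0.03, 0], 0.7], [[-0.003, 0, -0.003], [0, -0.03, 0], 0.7], [[-0.003, 0, -0.003], [0, 0, 0], 0.7], [[-0.003, 0, -0.003], [0, 0, 0], 0.7], [[0, 0, 0], [0, 0, 0], 0.7]]'

```text
time: 12.45
tool_pos: [620.2, 20.7, 106.3]
tcp_rot: [-180.0, 50.2, 175.4]
ft_force: [0.4, -0.4, -3.1]
finger_gap: 62.2
```

Run:
```python
from h import *
s2=snap('side','side14.png');s=snap('wrist','wrist14.png');st()
cv2.imwrite('pics/c14.png',np.hstack([cv2.resize(s2['image'][165:215,215:280],None,fx=6,fy=6),cv2.resize(s['image'][0:130,160:340],(410,300))])[:, :800])
```

```text
12.55 [620.1  20.6 105.8] [-180.    50.2  175.4] F [ 0.1  0.1 -2.8] gap 62.6 lip [584.7  24.5  55.4] rimpt [594.9  23.6  67.7]
```

View pics/c14.png

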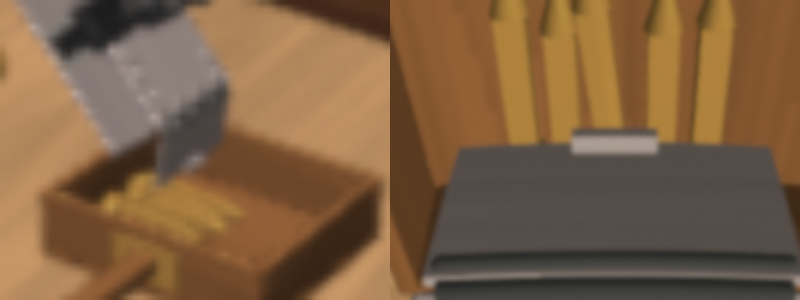

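The nails all look flat in the dish and clear of the tin. I'll level the tin in the air.

>>> carry_out --increments '[[[0, 0, 0], [0, 0.1, 0], 0.7], [[0, 0, 0], [0, 0.13, 0], 0.7], [[0, 0, 0], [0, 0.13, 0], 0.7], [[0, 0, 0], [0, 0.13, 0], 0.7], [[0, 0, 0], [0, 0.13, 0], 0.7], [[0, 0, 0], [0, 0.12, 0], 0.7], [[0, 0, 0], [0, 0.08, 0], 0.7], [[0, 0, 0], [0, 0, 0], 0.7]]'

```text
time: 13.35
tool_pos: [618.6, 22.8, 103.0]
tcp_rot: [179.7, 1.2, 175.7]
ft_force: [-0.7, 0.3, -3.3]
finger_gap: 62.2
```

Run:
```python
from h import *
s2=snap('side','side15.png');s=snap('wrist','wrist15.png');st()
cv2.imwrite('pics/c15.png',np.hstack([cv2.resize(s2['image'][165:215,215:280],None,fx=6,fy=6),cv2.resize(s['image'],(410,300))])[:, :800])
```

```text
13.45 [617.4  23.1 102.7] [179.7   1.3 175.7] F [-0.3  0.2 -4.3] gap 62.3 lip [556.3  28.8  96.3] rimpt [572.2  27.6  96.6]
```

View pics/c15.png

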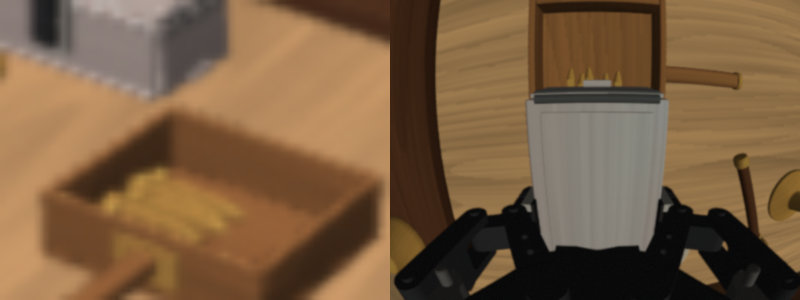

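Five nails are lying in the dish. Now I'll take the tin back to its original spot.

Run:
```python
from h import *
plan([497,401,85],[180,0,-150.2],14,clo=0.7)
```

```text
[617.4  23.1 102.7] [179.7   1.3 175.7]
[[[0.0106, 0.0263, 0.0011], [-0.0002, 0.0017, -0.0425], 0.7], [[0.0095, 0.0267, 0.0012], [-0.0002, 0.0017, -0.0425], 0.7], [[0.0084, 0.0271, 0.0012], [-0.0002, 0.0017, -0.0425], 0.7], [[0.0072, 0.0274, 0.0012], [-0.0002, 0.0017, -0.0425], 0.7], [[0.006, 0.0277, 0.0012], [-0.0002, 0.0017, -0.0425], 0.7], [[0.0048, 0.0279, 0.0012], [-0.0002, 0.0017, -0.0425], 0.7], [[0.0037, 0.0281, 0.0012], [-0.0002, 0.0017, -0.0425], 0.7], [[0.0025, 0.0282, 0.0012], [-0.0002, 0.0017, -0.0425], 0.7], [[0.0012, 0.0283, 0.0013], [-0.0002, 0.0017, -0.0425], 0.7], [[0.0, 0.0283, 0.0013], [-0.0002, 0.0017, -0.0425], 0.7], [[-0.0012, 0.0283, 0.0013], [-0.0002, 0.0017, -0.0425], 0.7], [[-0.0024, 0.0282, 0.0013], [-0.0002, 0.0017, -0.0425], 0.7], [[-0.0036, 0.0281, 0.0013], [-0.0002, 0.0017, -0.0425], 0.7], [[-0.0048, 0.0279, 0.0013], [-0.0002, 0.0017, -0.0425], 0.7]]
```

>>> carry_out --increments '[[[0.008, 0.018, 0], [0, 0.002, -0.02], 0.7], [[0.01, 0.026, 0.0], [0, 0.002, -0.042], 0.7], [[0.009, 0.027, 0.0], [0, 0.002, -0.042], 0.7], [[0.008, 0.027, 0.0], [0, 0.002, -0.042], 0.7], [[0.006, 0.028, 0.0], [0, 0.002, -0.042], 0.7], [[0.005, 0.028, 0.001], [0, 0.002, -0.042], 0.7], [[0.004, 0.028, 0.001], [0, 0.002, -0.042], 0.7], [[0.003, 0.028, 0.001], [0, 0.002, -0.042], 0.7], [[0.001, 0.028, 0.001], [0, 0.002, -0.042], 0.7], [[0, 0.028, 0.001], [0, 0.002, -0.042], 0.7], [[-0.001, 0.028, 0.001], [0, 0.002, -0.042], 0.7], [[-0.002, 0.025, 0.001], [0, 0.002, -0.042], 0.7]]'

```text
time: 14.65
tool_pos: [507.8, 342.8, 92.8]
tcp_rot: [-179.7, 1.5, -155.7]
ft_force: [0.6, -0.4, -2.9]
finger_gap: 62.3
```

Run:
```python
from h import *
plan([497,401,60],[180,0,-150.2],5,clo=0.7)
```

```text
[507.8 342.8  92.8] [-179.7    1.5 -155.7]
[[[-0.0026, 0.0115, 0.0066], [-0.0013, 0.005, -0.0193], 0.7], [[-0.0029, 0.0115, 0.0066], [-0.0013, 0.005, -0.0193], 0.7], [[-0.0032, 0.0114, 0.0066], [-0.0013, 0.005, -0.0193], 0.7], [[-0.0034, 0.0113, 0.0066], [-0.0013, 0.005, -0.0193], 0.7], [[-0.0037, 0.0113, 0.0066], [-0.0013, 0.005, -0.0193], 0.7]]
```

>>> carry_out --increments '[[[-0.002, 0.013, 0.006], [-0.001, 0.005, -0.02], 0.7], [[-0.003, 0.012, 0.007], [-0.001, 0.005, -0.02], 0.7], [[-0.003, 0.011, 0.007], [-0.001, 0.005, -0.02], 0.7], [[-0.003, 0.008, 0.007], [-0.001, 0.005, -0.02], 0.7], [[-0.003, 0.004, 0.006], [0, 0.003, -0.015], 0.7], [[0, 0, 0], [0, 0, 0], 0.7], [[0, 0, 0], [0, 0, 0], 0.7]]'

```text
time: 15.35
tool_pos: [496.9, 395.0, 55.4]
tcp_rot: [-179.8, 0.1, -149.8]
ft_force: [0.4, -0.0, -3.3]
finger_gap: 62.8
```

Run:
```python
from h import *
plan([497,401,12],[180,0.3,-150.2],4,clo=0.7)
```

```text
[496.9 395.   55.4] [-1.798e+02  1.000e-01 -1.498e+02]
[[[-0.0008, 0.0013, 0.0108], [-0.0007, -0.0008, 0.0017], 0.7], [[-0.0008, 0.0013, 0.0108], [-0.0007, -0.0008, 0.0017], 0.7], [[-0.0007, 0.0013, 0.0108], [-0.0007, -0.0008, 0.0017], 0.7], [[-0.0007, 0.0013, 0.0108], [-0.0007, -0.0008, 0.0017], 0.7]]
```

>>> carry_out --increments '[[[-0.001, 0.001, 0.011], [0, 0, 0], 0.7], [[-0.001, 0.001, 0.011], [0, 0, 0], 0.7], [[-0.001, 0.001, 0.01], [0, 0, 0], 0.7], [[0, 0, 0.006], [0, 0, 0], 0.7], [[0, 0, 0.003], [0, 0, 0], 0.7], [[0, 0, 0.001], [0, 0, 0], 0.7], [[0, 0, 0], [0, 0, 0], 0.7]]'

```text
time: 16.05
tool_pos: [498.8, 397.5, 9.0]
tcp_rot: [-179.8, 0.1, -150.0]
ft_force: [0.4, -0.1, -3.1]
finger_gap: 62.2
```

>>> carry_out --increments '[[[0, 0, 0.0015], [0, 0, 0], 0.7], [[0, 0, 0.001], [0, 0, 0], 0.7]]'

```text
time: 16.25
tool_pos: [499.3, 397.8, 7.3]
tcp_rot: [-179.8, 0.1, -150.0]
ft_force: [0.2, 0.4, -3.2]
finger_gap: 62.9
```

>>> carry_out --increments '[[[0, 0, 0.0015], [0, 0, 0], 0.7], [[0, 0, 0.001], [0, 0, 0], 0.7]]'

```text
time: 16.45
tool_pos: [499.9, 398.2, 6.2]
tcp_rot: [-179.8, 0.2, -150.0]
ft_force: [-4.8, -2.9, 5.0]
finger_gap: 62.1
```

>>> carry_out --increments '[[[0, 0, 0.001], [0, 0, 0], 0.7], [[0, 0, 0.001], [0, 0, 0], 0.7]]'

```text
time: 16.65
tool_pos: [500.5, 398.7, 6.1]
tcp_rot: [-179.8, 0.3, -149.9]
ft_force: [-4.5, -4.0, 5.8]
finger_gap: 62.2
```

The tin is down on the bench. I'll release it and rise.

>>> carry_out --increments '[[[0, 0, 0], [0, 0, 0], 0.3], [[0, 0, 0], [0, 0, 0], 0], [[0, 0, 0], [0, 0, 0], 0], [[0, 0, -0.01], [0, 0, 0], 0], [[0, 0, -0.02], [0, 0, 0], 0], [[0, 0, -0.03], [0, 0, 0], 0], [[0, 0, -0.04], [0, 0, 0], 0], [[0, 0, -0.04], [0, 0, 0], 0], [[0, 0, -0.04], [0, 0, 0], 0], [[0, 0, 0], [0, 0, 0], 0]]'

```text
time: 17.65
tool_pos: [499.7, 398.9, 196.4]
tcp_rot: [-179.8, 0.5, -150.0]
ft_force: [1.0, 1.1, -0.0]
finger_gap: 85.3
```

Run:
```python
from h import *
s2=snap('side','side16.png');s=snap('wrist','wrist16.png');st()
cv2.imwrite('pics/c16.png',np.hstack([cv2.resize(s2['image'][160:300,140:290],None,fx=2.5,fy=2.2),cv2.resize(s['image'],(410,308))])[:, :800])
```

```text
17.75 [497.6 397.4 190.2] [-179.8    0.  -150. ] F [-0.9  0.1 -1.1] gap 85.3 lip [443.8 367.5 185.2] rimpt [457.7 375.5 185.2]
```

View pics/c16.png

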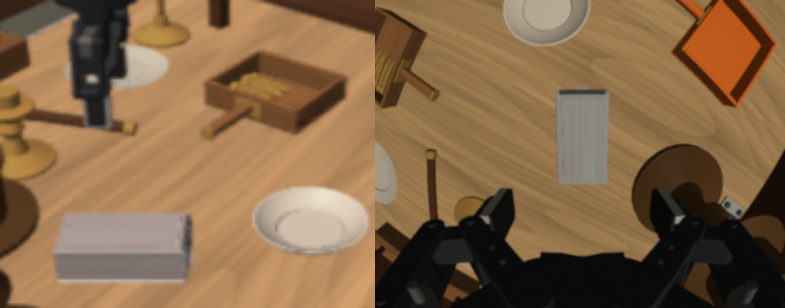

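The tin stands level with the flap shut. I'll move to over the tray handle, turning the hand so the camera is away from the shelf.

Run:
```python
from h import *
plan([548,150,200],[180,0,85.5],16)
```

```text
[497.6 397.4 190.2] [-179.8    0.  -150. ]
[[[0.005, -0.015, -0.0006], [-0.0001, 0.0002, 0.1359], 0], [[0.0029, -0.0155, -0.0006], [-0.0001, 0.0002, 0.1359], 0], [[0.0008, -0.0158, -0.0006], [-0.0001, 0.0002, 0.1359], 0], [[-0.0013, -0.0157, -0.0006], [-0.0001, 0.0002, 0.1359], 0], [[-0.0034, -0.0154, -0.0006], [-0.0001, 0.0002, 0.1359], 0], [[-0.0055, -0.0148, -0.0006], [-0.0001, 0.0002, 0.1359], 0], [[-0.0075, -0.0139, -0.0006], [-0.0001, 0.0002, 0.1359], 0], [[-0.0093, -0.0128, -0.0006], [-0.0001, 0.0002, 0.1359], 0], [[-0.0109, -0.0114, -0.0006], [-0.0001, 0.0002, 0.1359], 0], [[-0.0124, -0.0098, -0.0006], [-0.0001, 0.0002, 0.1359], 0], [[-0.0136, -0.0081, -0.0006], [-0.0001, 0.0002, 0.1359], 0], [[-0.0145, -0.0061, -0.0006], [-0.0001, 0.0002, 0.1359], 0], [[-0.0152, -0.0041, -0.0006], [-0.0001, 0.0002, 0.1359], 0], [[-0.0157, -0.002, -0.0006], [-0.0001, 0.0002, 0.1359], 0], [[-0.0158, 0.0001, -0.0006], [-0.0001, 0.0002, 0.1359], 0], [[-0.0156, 0.0023, -0.0006], [-0.0001, 0.0002, 0.1359], 0]]
```

>>> carry_out --increments '[[[0.005, -0.015, -0.001], [0, 0, 0.136], 0], [[0.003, -0.015, -0.001], [0, 0, 0.136], 0], [[0.001, -0.016, -0.001], [0, 0, 0.136], 0], [[-0.001, -0.016, -0.001], [0, 0, 0.136], 0], [[-0.003, -0.015, -0.001], [0, 0, 0.136], 0], [[-0.005, -0.015, -0.001], [0, 0, 0.136], 0], [[-0.007, -0.014, -0.001], [0, 0, 0.136], 0], [[-0.009, -0.013, -0.001], [0, 0, 0.136], 0], [[-0.011, -0.011, -0.001], [0, 0, 0.136], 0], [[-0.012, -0.01, -0.001], [0, 0, 0.136], 0], [[-0.014, -0.008, -0.001], [0, 0, 0.136], 0], [[-0.015, -0.006, -0.001], [0, 0, 0.136], 0]]'

```text
time: 18.95
tool_pos: [517.3, 200.7, 180.9]
tcp_rot: [-178.0, 0.2, 113.1]
ft_force: [0.9, -0.1, 0.1]
finger_gap: 85.6
```

Run:
```python
from h import *
plan([550,145,195],[180,0,85.5],4)
```

```text
[517.3 200.7 180.9] [-178.     0.2  113.1]
[[[-0.016, 0.0019, -0.0035], [-0.0083, 0.0029, 0.1202], 0], [[-0.0157, 0.0039, -0.0036], [-0.0083, 0.0029, 0.1202], 0], [[-0.0151, 0.0058, -0.0036], [-0.0083, 0.0029, 0.1202], 0], [[-0.0143, 0.0076, -0.0036], [-0.0083, 0.0029, 0.1202], 0]]
```

>>> carry_out --increments '[[[-0.016, 0.002, -0.004], [-0.008, 0.003, 0.12], 0], [[-0.016, 0.004, -0.004], [-0.008, 0.003, 0.12], 0], [[-0.015, 0.006, -0.004], [-0.008, 0.003, 0.12], 0], [[-0.012, 0.008, -0.004], [-0.008, 0.003, 0.11], 0], [[0, 0, 0], [0, 0, 0], 0], [[0, 0, 0], [0, 0, 0], 0]]'

```text
time: 19.55
tool_pos: [545.2, 141.5, 185.8]
tcp_rot: [-179.0, 0.3, 84.8]
ft_force: [0.7, 0.2, -0.7]
finger_gap: 85.6
```

Run:
```python
from h import *
s=snap('wrist','wrist17.png');st()
```

```text
19.6 [545.1 141.6 185.7] [-179.     0.3   84.8] F [-0.4 -0.7 -0.5] gap 85.4 lip [551.6 202.8 180.4] rimpt [550.2 186.8 180.4]
```

View pics/wrist17.png

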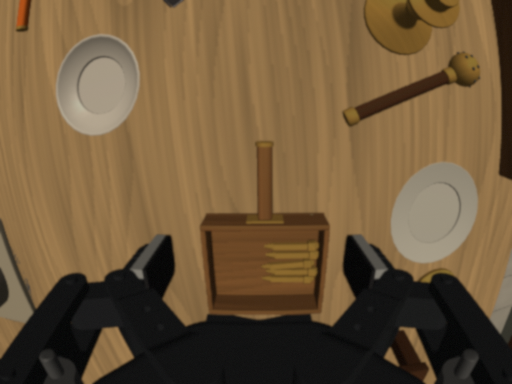

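The wrist view shows the tray with the handle pointing up ((264,145) to (265,218)) and nails lying flat at the right of the dish (rows 245–280). I'll zoom to count the nails and measure the handle.

Run:
```python
from h import *
s=load('wrist17.png')
cv2.imwrite('pics/c17.png',cv2.resize(s['image'][135:320,195:335],None,fx=3.2,fy=3.2,interpolation=cv2.INTER_CUBIC))
for z,L in [(29,[(264,142),(257,216),(272,216)]),(40,[(203,215),(327,214),(323,314),(210,314)])]:
    for u,v in L: print((u,v),onz(s,u,v,z,True).round(1))
```

```text
(264, 142) [550.9 175.8  29. ]
(257, 216) [536.8  97.7  29. ]
(272, 216) [552.8  96.4  29. ]
(203, 215) [481.2 107.3  40. ]
(327, 214) [610.3  97.6  40. ]
(323, 314) [606.7 -35.9  40. ]
(210, 314) [467.4 -24.2  40. ]
```

View pics/c17.png

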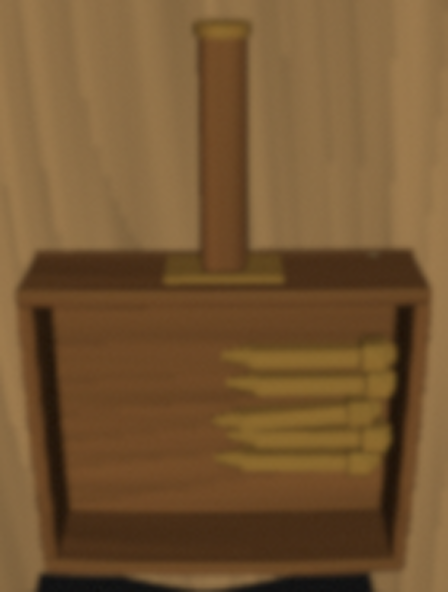

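Five separate nails lie flat and clear of the rim. Next I'll measure the shelf's front edge.

Run:
```python
from h import *
s=snap('side','side18.png')
cv2.imwrite('pics/c18.png',cv2.resize(s['image'][120:215,200:350],None,fx=5,fy=5,interpolation=cv2.INTER_CUBIC))
w=load('wrist0.png');cv2.imwrite('pics/c19.png',cv2.resize(w['image'][200:320,60:460],None,fx=2,fy=2,interpolation=cv2.INTER_CUBIC))
```

```text
(no output)
```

View pics/c18.png

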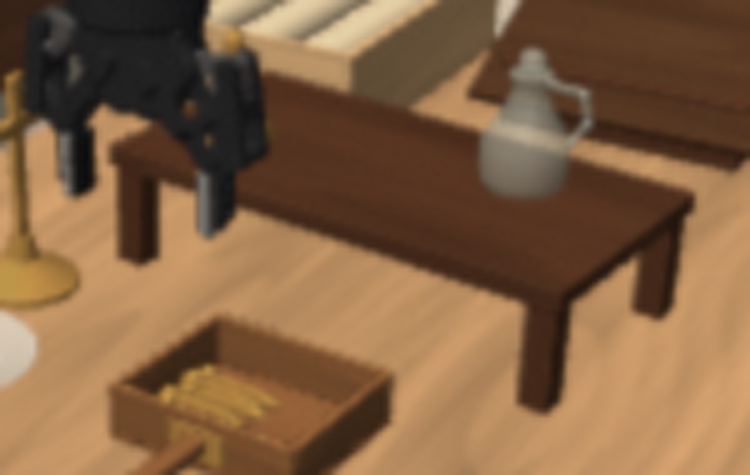

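View pics/c19.png

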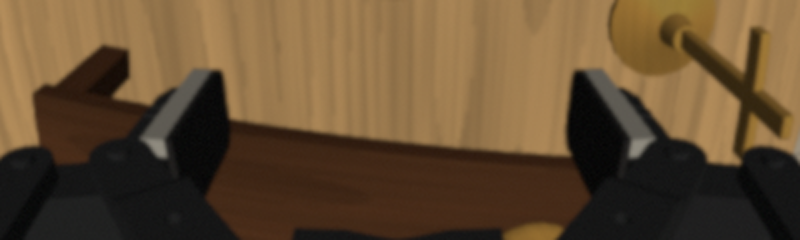

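Run:
```python
from h import *
s=load('side18.png');w=load('wrist0.png')
L=[onz(s,200+a/5,120+b/5,z).round(1) for a,b,z in [(113,158,78),(548,308,78),(113,147,96),(555,295,96)]]
print(L,np.linalg.norm(L[0]-L[1]),np.linalg.norm(L[2]-L[3]))
print('leg foot',onz(s,200+540/5,120+408/5,0).round(1),onz(s,200+135/5,120+262/5,0).round(1))
for a,b in [(40,92),(230,122),(400,147),(555,157)]: print(onz(w,60+a/2,200+b/2,78,True).round(1))
print('tray rim side',[onz(s,200+a/5,120+b/5,40).round(1).tolist() for a,b in [(110,392),(220,317),(392,380)]])
```

```text
[array([ 752.1, -143.2,   78. ]), array([383.6, -88.3,  78. ]), array([ 740.1, -125.5,   96. ]), array([375.1, -74.4,  96. ])] 372.5671214694072 368.5596423918387
leg foot [383.7 -93.8   0. ] [ 730.  -136.5    0. ]
[373.6 -87.2  78. ]
[502.9 -98.6  78. ]
[ 601.1 -112.5   78. ]
[ 693.1 -122.1   78. ]
tray rim side [[602.3, 90.9, 40.0], [593.3, -30.0, 40.0], [456.6, -13.6, 40.0]]
```

Run:
```python
from h import *
plan([550,163,45],[180,14,85.7],8)
```

```text
[545.3 141.9 186. ] [-179.     0.3   84.8]
[[[0.0028, 0.0007, 0.0176], [-0.0024, -0.0299, -0.0016], 0], [[0.0033, 0.0006, 0.0175], [-0.0024, -0.0299, -0.0016], 0], [[0.0038, 0.0006, 0.0174], [-0.0024, -0.0299, -0.0016], 0], [[0.0043, 0.0006, 0.0173], [-0.0024, -0.0299, -0.0016], 0], [[0.0048, 0.0005, 0.0172], [-0.0024, -0.0299, -0.0016], 0], [[0.0054, 0.0005, 0.017], [-0.0024, -0.0299, -0.0016], 0], [[0.0059, 0.0005, 0.0168], [-0.0024, -0.0299, -0.0016], 0], [[0.0064, 0.0004, 0.0167], [-0.0024, -0.0299, -0.0016], 0]]
```

>>> carry_out --increments '[[[0.003, 0.001, 0.018], [-0.002, -0.03, -0.002], 0], [[0.003, 0.001, 0.018], [-0.002, -0.03, -0.002], 0], [[0.004, 0.001, 0.017], [-0.002, -0.03, -0.002], 0], [[0.004, 0.001, 0.017], [-0.002, -0.03, -0.002], 0], [[0.005, 0.001, 0.017], [-0.002, -0.03, -0.002], 0], [[0.005, 0, 0.017], [-0.002, -0.03, -0.002], 0], [[0.006, 0, 0.016], [-0.002, -0.03, -0.002], 0], [[0.006, 0, 0.012], [-0.002, -0.03, 0], 0], [[0, 0, 0], [0, 0, 0], 0], [[0, 0, 0], [0, 0, 0], 0]]'

```text
time: 20.65
tool_pos: [542.5, 170.7, 32.5]
tcp_rot: [-179.3, 15.3, 87.5]
ft_force: [0.6, -0.2, 0.1]
finger_gap: 85.4
```

Run:
```python
from h import *
plan([550,163,6],[180,14,85.7],4); snap('wrist','wrist20.png')
```

```text
[542.5 170.7  32.5] [-179.3   15.3   87.5]
[[[-0.0, 0.0021, 0.0069], [-0.001, 0.0055, 0.0077], 0], [[-0.0, 0.002, 0.0069], [-0.001, 0.0055, 0.0077], 0], [[-0.0001, 0.002, 0.0069], [-0.001, 0.0055, 0.0077], 0], [[-0.0001, 0.002, 0.0069], [-0.001, 0.0055, 0.0077], 0]]
```

View pics/wrist20.png

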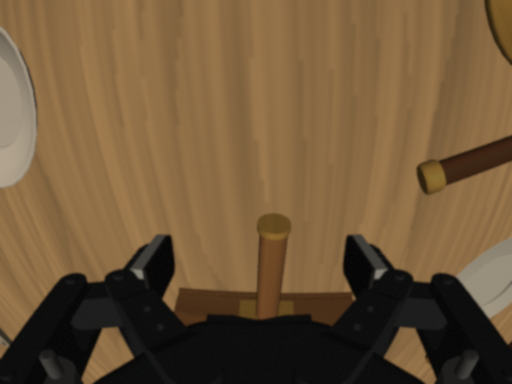

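Run:
```python
from h import *
w=load('wrist20.png'); print([onz(w,u,v,z,True).round(1) for u,v,z in [(274,216,29),(260,238,29),(289,238,29)]])
plan([550.5,157,6],[180,14,85.7],4)
```

```text
[array([550.9, 185.9,  29. ]), array([543.3, 171.7,  29. ]), array([558.8, 171. ,  29. ])]
[542.2 170.5  32.4] [-179.3   15.2   87.5]
[[[-0.0014, 0.0023, 0.0072], [-0.0012, 0.0055, 0.0076], 0], [[-0.0015, 0.0023, 0.0072], [-0.0012, 0.0055, 0.0076], 0], [[-0.0015, 0.0023, 0.0072], [-0.0012, 0.0055, 0.0076], 0], [[-0.0015, 0.0023, 0.0072], [-0.0012, 0.0055, 0.0076], 0]]
```

>>> carry_out --increments '[[[-0.001, 0.002, 0.007], [-0.001, 0.005, 0.008], 0], [[-0.002, 0.002, 0.007], [-0.001, 0.005, 0.008], 0], [[-0.002, 0.002, 0.007], [-0.001, 0.005, 0.008], 0], [[-0.001, 0.002, 0.005], [-0.001, 0.005, 0.008], 0], [[0, 0, 0], [0, 0, 0], 0]]'

```text
time: 21.2
tool_pos: [552.0, 155.7, 9.5]
tcp_rot: [179.7, 13.9, 85.3]
ft_force: [0.1, -0.7, -0.6]
finger_gap: 85.9
```

Run:
```python
from h import *
plan([550.5,157,5],[180,14,85.7],1); s=snap('wrist','wrist21.png');s2=snap('side','side21.png')
cv2.imwrite('pics/c21.png',np.hstack([cv2.resize(s2['image'][140:240,190:310],None,fx=3.1,fy=3.08),cv2.resize(s['image'],(410,308))])[:, :800])
```

```text
[552.  155.7   9.5] [179.7  13.9  85.3]
[[[0.0022, -0.0017, 0.0041], [0.0038, -0.0025, -0.0068], 0]]
```

View pics/c21.png

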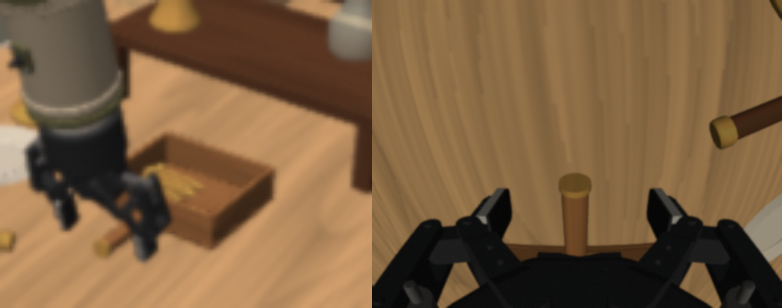

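>>> carry_out --increments '[[[0.004, 0, 0.003], [0, 0, -0.003], 0], [[0.004, -0.001, 0.004], [0, 0, -0.003], 0], [[0, 0, 0], [0, 0, 0], 0.3], [[0, 0, 0], [0, 0, 0], 0.6], [[0, 0, 0], [0, 0, 0], 0.8]]' --newtons 40

```text
time: 21.8
tool_pos: [552.0, 163.8, 1.1]
tcp_rot: [179.7, 13.8, 85.8]
ft_force: [0.0, 0.2, 0.1]
finger_gap: 43.9
```

>>> carry_out --increments '[[[0, 0, 0], [0, 0, 0], 1], [[0, 0, 0], [0, 0, 0], 1], [[0, 0, 0], [0, 0, 0], 1], [[0, 0, 0], [0, 0, 0], 1]]'

```text
time: 22.2
tool_pos: [552.2, 164.2, 2.3]
tcp_rot: [179.7, 13.8, 85.8]
ft_force: [0.7, 0.3, -1.4]
finger_gap: 14.9
```

Run:
```python
from h import *
st(); s=snap('wrist','wrist22.png');s2=snap('side','side22.png')
cv2.imwrite('pics/c22.png',np.hstack([cv2.resize(s2['image'][140:240,190:310],None,fx=3.1,fy=3.08),cv2.resize(s['image'],(410,308))])[:, :800])
```

```text
22.2 [552.2 164.2   2.3] [179.7  13.8  85.8] F [ 0.7  0.3 -1.4] gap 14.9 lip [557.5 222.5 -17.3] rimpt [556.4 207.  -13.4]
```

View pics/c22.png

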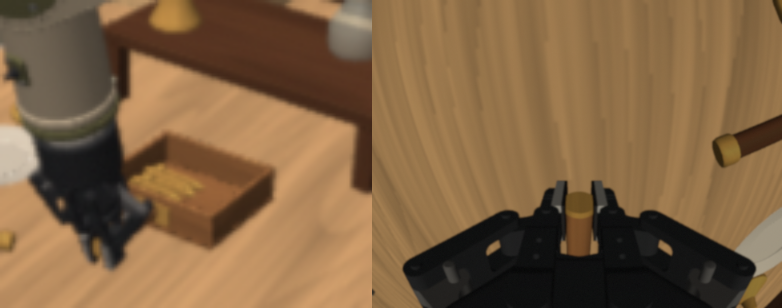

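The handle is gripped near its end (the cap is between the pads, wrist inset (578,205)). I'll slide slowly and watch the height.

>>> carry_out --increments '[[[-0.003, 0, 0.001], [0, 0, 0], 1], [[-0.006, 0.0005, 0.0015], [0, 0, 0], 1], [[-0.009, 0.001, 0.002], [0, 0, 0], 1], [[-0.01, 0.001, 0.0025], [0, 0, 0], 1]]'

```text
time: 22.7
tool_pos: [553.2, 137.7, 2.2]
tcp_rot: [179.6, 13.5, 85.9]
ft_force: [0.3, 3.6, -0.6]
finger_gap: 15.1
```

>>> carry_out --increments '[[[-0.01, 0.001, 0.0024], [0, 0, 0], 1], [[-0.01, 0.001, 0.0024], [0, 0, 0], 1], [[-0.01, 0.001, 0.0024], [0, 0, 0], 1], [[-0.01, 0.001, 0.0024], [0, 0, 0], 1]]'

```text
time: 23.1
tool_pos: [554.3, 92.8, 2.3]
tcp_rot: [179.6, 13.5, 85.9]
ft_force: [1.3, 3.7, 0.1]
finger_gap: 15.2
```

>>> carry_out --increments '[[[-0.01, 0.001, 0.0024], [0, 0, 0], 1], [[-0.01, 0.001, 0.0024], [0, 0, 0], 1], [[-0.01, 0.001, 0.0024], [0, 0, 0], 1], [[-0.01, 0.001, 0.0024], [0, 0, 0], 1], [[-0.01, 0.001, 0.0024], [0, 0, 0], 1], [[-0.008, 0.001, 0.002], [0, 0, 0], 1], [[-0.004, 0, 0.001], [0, 0, 0], 1], [[0, 0, 0], [0, 0, 0], 1]]'

```text
time: 23.9
tool_pos: [555.5, 20.8, 2.2]
tcp_rot: [179.6, 13.5, 85.7]
ft_force: [0.3, 3.9, 0.0]
finger_gap: 15.4
```

Run:
```python
from h import *
st(); s=snap('wrist','wrist23.png');s2=snap('side','side23.png');s3=snap('scene','scene23.png')
cv2.imwrite('pics/c23.png',np.hstack([cv2.resize(s2['image'][100:230,190:350],None,fx=2.4,fy=2.37),cv2.resize(s3['image'][140:250,130:280],(410,308))])[:, :800])
```

```text
23.9 [555.5  20.8   2.2] [179.6  13.5  85.7] F [0.3 3.9 0. ] gap 15.4 lip [560.8  79.2 -17. ] rimpt [559.7  63.7 -13.3]
```

View pics/c23.png

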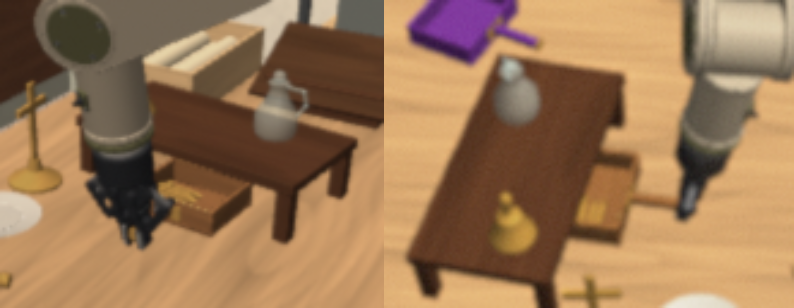

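The tray is entering squarely between the legs, well below the board, and the hand is in front. I'll continue ~65 mm.

>>> carry_out --increments '[[[-0.005, 0, 0.0012], [0, 0, 0], 1], [[-0.008, 0, 0.0019], [0, 0, 0], 1], [[-0.008, 0, 0.0019], [0, 0, 0], 1], [[-0.008, 0, 0.0019], [0, 0, 0], 1], [[-0.006, 0, 0.0014], [0, 0, 0], 1], [[-0.003, 0, 0.0007], [0, 0, 0], 1], [[0, 0, 0], [0, 0, 0], 1]]'

```text
time: 24.75
tool_pos: [552.5, -19.4, 2.2]
tcp_rot: [179.6, 13.5, 85.9]
ft_force: [0.2, 4.8, -0.6]
finger_gap: 15.2
```

Run:
```python
from h import *
st(); s=snap('wrist','wrist24.png');s2=snap('side','side24.png');s3=snap('scene','scene24.png')
cv2.imwrite('pics/c24.png',np.hstack([cv2.resize(s2['image'][100:230,190:350],None,fx=2.4,fy=2.37),cv2.resize(s3['image'][140:250,130:280],(410,308))])[:, :800])
```

```text
24.75 [552.5 -19.4   2.2] [179.6  13.5  85.9] F [ 0.2  4.8 -0.6] gap 15.2 lip [557.8  39.  -17. ] rimpt [556.7  23.5 -13.2]
```

View pics/c24.png

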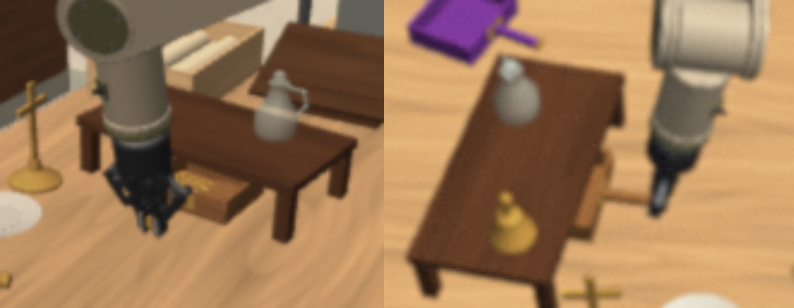

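View pics/wrist24.png

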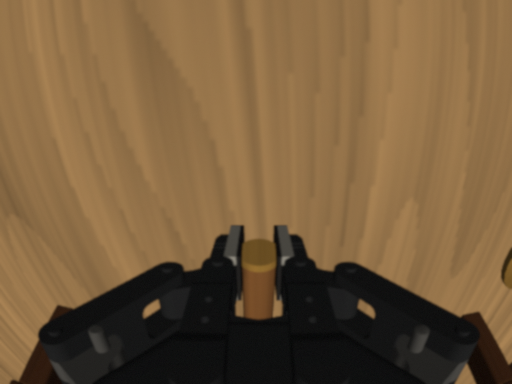

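The hand is still ~60 mm in front of the shelf and the dish's front wall is just short of the edge. I'll go ~32 mm more.

>>> carry_out --increments '[[[-0.004, 0, 0.001], [0, 0, 0], 1], [[-0.006, 0, 0.0014], [0, 0, 0], 1], [[-0.006, 0, 0.0014], [0, 0, 0], 1], [[-0.006, 0, 0.0014], [0, 0, 0], 1], [[-0.004, 0, 0.0009], [0, 0, 0], 1], [[-0.002, 0, 0.0005], [0, 0, 0], 1], [[0, 0, 0], [0, 0, 0], 1]]'

```text
time: 25.6
tool_pos: [550.4, -49.4, 2.2]
tcp_rot: [179.6, 13.5, 86.0]
ft_force: [0.5, 3.8, -0.5]
finger_gap: 15.0
```

Run:
```python
from h import *
st(); s=snap('wrist','wrist25.png');s2=snap('side','side25.png');s3=snap('scene','scene25.png')
cv2.imwrite('pics/c25.png',np.hstack([cv2.resize(s2['image'][100:230,190:350],None,fx=2.4,fy=2.37),cv2.resize(s3['image'][140:250,130:280],(410,308))])[:, :800])
```

```text
25.6 [550.4 -49.4   2.2] [179.6  13.5  86. ] F [ 0.5  3.8 -0.5] gap 15.0 lip [555.5   9.  -16.9] rimpt [554.5  -6.5 -13.2]
```

View pics/c25.png

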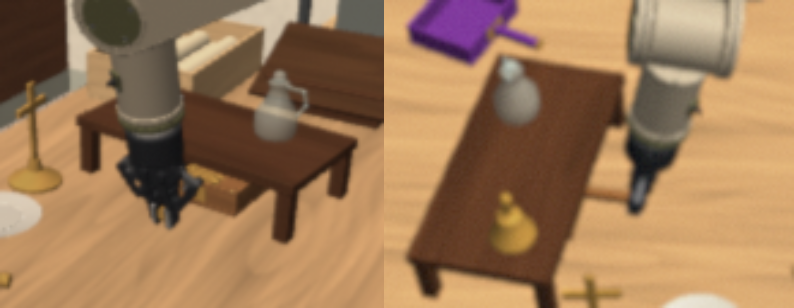

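The dish is hidden under the board in the scene view and only the handle sticks out. I'll release and back off up and away from the shelf.

>>> carry_out --increments '[[[0, 0, 0], [0, 0, 0], 0.7], [[0, 0, 0], [0, 0, 0], 0.5], [[0, 0, 0], [0, 0, 0], 0.3], [[0, 0, 0], [0, 0, 0], 0.2], [[0, 0, -0.01], [0, 0, 0], 0.2], [[0.002, 0, -0.02], [0, 0, 0], 0.2], [[0.006, 0, -0.03], [0, 0, 0], 0.2], [[0.01, 0, -0.04], [0, 0, 0], 0.2], [[0.015, 0, -0.04], [0, 0, 0], 0.2], [[0.015, 0, -0.04], [0, 0, 0], 0.2], [[0.015, 0, -0.04], [0, 0, 0], 0.2], [[0.01, 0, -0.02], [0, 0, 0], 0.2]]'

```text
time: 26.95
tool_pos: [554.8, 80.7, 228.1]
tcp_rot: [180.0, 13.5, 85.9]
ft_force: [-0.4, -0.7, 0.3]
finger_gap: 68.7
```

>>> carry_out --increments '[[[0.03, 0, -0.01], [0, 0, 0], 0.2], [[0.04, 0, 0], [0, 0, 0], 0.2], [[0.04, 0, 0], [0, 0, 0], 0.2], [[0.03, 0, 0], [0, 0, 0], 0.2], [[0, 0, 0], [0, 0, 0], 0.2], [[0, 0, 0], [0, 0, 0], 0.2]]'

```text
time: 27.55
tool_pos: [567.6, 228.3, 217.3]
tcp_rot: [179.1, 13.2, 85.8]
ft_force: [-0.4, -0.2, -0.2]
finger_gap: 68.6
```

Run:
```python
from h import *
st(); s=snap('wrist','wrist26.png');s2=snap('side','side26.png');s3=snap('scene','scene26.png')
cv2.imwrite('pics/c26.png',np.hstack([cv2.resize(s2['image'][100:310,120:380],(390,315)),cv2.resize(s['image'],(410,315))])[:, :800])
cv2.imwrite('pics/c27.png',cv2.resize(s2['image'][130:210,220:330],None,fx=7,fy=7,interpolation=cv2.INTER_CUBIC))
```

```text
27.55 [567.6 228.3 217.3] [179.1  13.2  85.8] F [-0.4 -0.2 -0.2] gap 68.6 lip [572.9 286.8 198.4] rimpt [571.8 271.3 202.1]
```

View pics/c26.png

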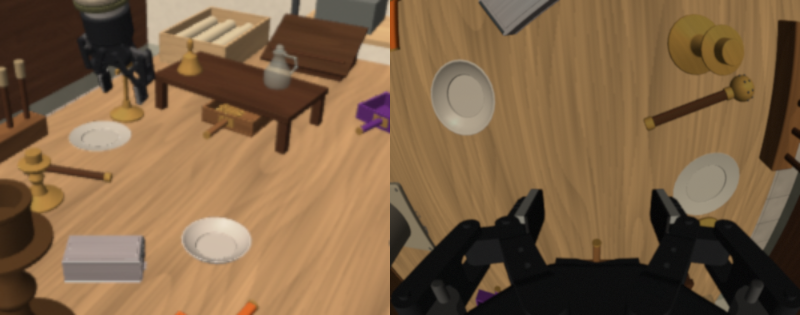

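View pics/c27.png

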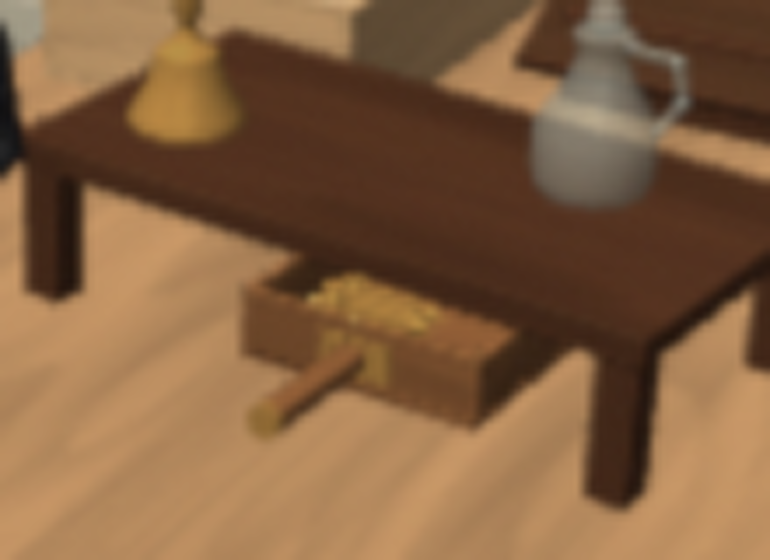

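The nails lie flat in the dish, which sits centrally between the legs. I'll check its depth from bench-level points: tray wall feet (243,352) and (472,427) against leg feet (28,290) and (590,495), (620,508).

Run:
```python
from h import *
s=load('side26.png'); g=lambda a,b,z=0: onz(s,220+a/7,130+b/7,z)[:2]
a,b=g(243,352),g(472,427); l1,l2=g(28,290),g(618,508)
l1b=g(60,300); l2b=g(590,497)
print('wall',a.round(),b.round(),np.linalg.norm(a-b),'legs',l1.round(),l1b.round(),l2b.round(),l2.round())
h=g(265,420,22);print('handle end',h.round())
m=(a+b)/2
for p,q in((l1b,l2b),(l1,l2)):
    d=(q-p)/np.linalg.norm(q-p); n=np.array([d[1],-d[0]]); 
    print('front wall depth', (m-p)@n,'along',(m-(p+q)/2)@d)
t=load('scene26.png');print('scene handle end',onz(t,*([0,0]),0)[:2].round())
```

```text
wall [ 609. -135.] [ 473. -124.] 136.81029428613198 legs [ 744. -138.] [ 723. -136.] [396. -91.] [381. -88.]
handle end [546. -42.]
front wall depth -18.102057247839344 along 16.179945357295015
front wall depth -19.145664847996354 along 19.106514197466296
scene handle end [-1045. -1659.]
```

Run:
```python
from h import *
print(r.sense()['qd'].round(1)); print(r.hand_in())
```

```text
[-0.5 -0.2  0.1 -0.1 -0.2  0. ]
the job is handed in; nothing more can be done
None
```

The job is done and handed in at about 28 s, well inside the 67 s limit; `hand_in` reported no verdict.

- **Pouring:** I rested the tin's lip on the tray rim at about 12 N, then tipped it to about 50°, under the 70° limit. All five nails slid into the dish. Partway through, the tin drifted back and the nail heads seemed to hang on the lip. I moved the mouth inward and up until they dropped clear.
- **Tin:** it stands level near its first spot with the flap shut.
- **Tray:** I slid it by the handle end with the tool height steady, from 2.2 to 2.3 mm. The last wrist and side views showed the nails flat in the dish. The side view puts the dish centre about 78 mm in from the shelf front and 15–20 mm off its middle.
- **Bystanders:** no contact with the shelf or the bystanders showed in the forces or pictures. I did not measure the bystanders' positions again at the end.
- **Disagreements:** the scene camera read 8–10 mm off from the side and wrist cameras, so I relied on those two. My shelf-edge readings spread by about 7 mm either way, well within the 50–150 mm window.

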